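Pack the glassblower's tool caddy

TASK

Pack the glassblower's tool caddy for the next shift: lay the jacks in the wide cradle and the sound tweezers in the narrow one, stand the cake of beeswax upright in its round tin, and press the sound reamer by its wooden handle into the two spring clips until it snaps home, its dark shaft over the notched rest. Leave the two broken tools, the tweezers with a snapped leg and the reamer with a snapped shaft, lying where they are for repair. Let go of everything.

Things in the scene. Friction and masses are not known exactly. Their poses are not given: they have to be found in the camera images.
- jacks: Jacks, 0.26 kg, loose: U-shaped dark steel strap with two round pointed steel blades, one rigid piece lying flat, 200 long, 26 high (all in mm). Origin: underside, mid-length. x from the bow (-100) to the blade tips (+100), z up. Strap arms parallel, 46 wide over both, from x -78 to +12: grip across both, e.g. at x -15. Blades' undersides 7 to 9 clear of the bench.
- tweezers: Sound tweezers, 0.09 kg, loose, rigid, lying flat: two dark steel strap legs of equal length joined at the back, 190 mm long, 16 mm high. Origin: underside, mid-length. x from the joined end (-95 mm) to the two tips (+95 mm), z up. Legs parallel, 26 mm over the outsides, from x -52 to +25 mm, 22 mm at the tips: grip across both there, e.g. at x -12 mm.
- reamer: Sound reamer, 0.08 kg, loose: octagonal wooden handle (16 mm across flats, 108 mm long), brass ferrule, dark graphite shaft tapering 10 to 6 mm; 194 mm long. Origin: level with the handle's underside, mid-length of the tool. x from the handle end (-97 mm) to the shaft tip (+97 mm), z up; axis at z 8 mm. Handle from x -97 to +11 mm, its middle at x -43 mm: grip there.
- wax: Cake of beeswax, 0.05 kg, loose: yellow-brown disc, 48 mm in diameter, 30 mm high, its top edge chamfered from 25 mm up. Origin: centre of the underside; z up.
- broken_tweezers: Broken tweezers, loose, to be left where they lie: like the sound pair (same size, origin, axes), but the leg on the +y side is snapped off at the middle, so only one leg reaches the tip.
- broken_reamer: Broken reamer, loose, to be left where it lies: same wooden handle and ferrule, but the shaft is snapped off to a 16 mm stub; 136 mm long. Origin: level with the handle's underside, 20 mm from the handle's middle towards the stub; x points to the stub.
- wide_cradle: Place of the jacks: one of three inserts side by side, 75 mm apart, in the grey caddy (tray, rim 19 mm above the bench). Fixed. Plywood plate 216 x 71 x 2 mm with black upright cheeks 17 mm high at both ends (|x| 64 to 106 mm), slot 64 mm wide along x. Origin: centre of its underside, 3 mm above the bench; x along the slot, away from the robot; z up. Jacks' middle over it, either way round.
- narrow_cradle: Place of the tweezers: an insert like the wide cradle (same plate, cheeks' length and height, origin and axes), but its slot is only 42 mm wide. The tweezers lie on the plate, 2 mm above the origin, their middle over the origin, along x, either way round.
- clip_rail: Place of the reamer: third insert (plate, origin, axes as the cradles). Two upward spring clips, 14 mm long, at x -83 and -3 mm, y 0; notched rest for the shaft at x +65. Tops flare to 31 mm at z 45 mm, neck 11 mm at z 34. Press the handle's middle down at x -43, reamer x along rail x, about 12 N; home, its underside is at z 19 on stops (unsnapped: 27 or more).
- wax_tin: Place of the wax: round shallow steel tin in the far end of the caddy, fixed; 72 mm inside, floor 2 mm thick, wall 8 mm high over its underside. Origin: centre of its underside, 3 mm above the bench; z up.

How it is judged:
At the end, for the whole second after the job is handed in: At rest: jacks and tweezers flat in their cradles (18 mm along, 14 mm across, 0.2 rad); reamer home in both clips (16 mm along, 5 mm across, 5 mm in height), shaft over the rest; wax upright on its tin's floor within 15 mm of centre; broken tools within 30 mm of where they lay (x of jacks in the frame of wide_cradle between -0.018 and 0.018 m and y of jacks in the frame of wide_cradle between -0.014 and 0.014 m and z of jacks in the frame of wide_cradle between -0.002 and 0.006 m and angle between the x axis of jacks and the x axis of wide_cradle, either way round below 0.2 rad and angle between each of jacks, tweezers's own z axis and vertical below 0.15 rad and linear speed of each of jacks, tweezers, reamer, wax below 0.02 m/s and angular speed of each of jacks, tweezers, reamer, wax below 0.3 rad/s and x of tweezers in the frame of narrow_cradle between -0.018 and 0.018 m and y of tweezers in the frame of narrow_cradle between -0.014 and 0.014 m and z of tweezers in the frame of narrow_cradle between -0.002 and 0.006 m and angle between the x axis of tweezers and the x axis of narrow_cradle, either way round below 0.2 rad and x of reamer in the frame of clip_rail between -0.016 and 0.016 m and y of reamer in the frame of clip_rail between -0.005 and 0.005 m and z of reamer in the frame of clip_rail between 0.014 and 0.023 m and angle between the x axis of reamer and the x axis of clip_rail, either way round below 0.09 rad and horizontal distance between wax and wax_tin below 0.015 m and z of wax in the frame of wax_tin between -0.001 and 0.006 m and angle between wax's own z axis and vertical below 0.12 rad and distance of each of broken_tweezers, broken_reamer from where it was at the start of the episode below 0.03 m); the robot touches nothing.
It fails at once if a broken tool is moved more than 40 mm from where it lay (distance of any of broken_tweezers, broken_reamer from where it was at the start of the episode above 0.04 m).
It also fails if it takes over 128 s, if anything falls off the work surface, if the arm or the gripper's body presses on something with over 40 N, if the wrist force passes 120 N, or if a joint passes its speed limit or range.

ROBOT

A 6-joint arm with a two-finger parallel gripper is mounted at the origin on the work surface. World frame = base frame: x ahead of the robot, y to its left, z up, the work surface at z = 0. Lengths are in m, angles in rad, forces in N, time in s.
With the tool pointing down it reaches from about 0.3 to 1 m from the base axis. Payload 5.1 kg.
Tool frame: the origin (TCP) lies at the very end of the fingers, on their centre line; the grasp point (between the pads) lies 19 mm behind it; z points along the fingers, y is the line along which they close (so a half turn about z gives the same grasp; the last joint's range is limited). The gripper opens to 95 mm and grips with 3 to 60 N. Pads are 20 mm wide; open, the fingers measure 119 mm over their backs; the gripper's body (75 mm by 180 mm) begins 59 mm behind the grasp point.
Start: joints at [1.172, 0.124, 1.65, -0, 1.367, -0.083], TCP at [0.202, 0.618, 0.19] pointing down, gripper open.
Joint ranges: [-2.61, 2.61], [-1.02, 2.33], [0.03, 2.71], [-1.35, 4.49], [0.32, 2.68], [-2.91, 2.91]. Speed limits (rad/s): [2.57, 2.57, 3.14, 3.14, 3.14, 3.14].

INTERFACE

Orientations are given as a unit quaternion [x, y, z, w].
In Python, from bench import state, optics, arm gives the robot as it stands.
- The arm moves only by the tool send_rows, never from a script. Its argument "steps" is a list of rows, each a list of 6 numbers: the shift along the tool's x, y, z in m, then the turn, a rotation vector about the tool's x, y, z in degrees. A call has exactly 8 rows; each row is the pose to reach, as a shift and turn from the pose commanded when the call began, along the tool's axes at that moment; what a row does not reach only later rows make up. A row lasts 1/12 s, in which the tool goes at most 41.7 mm and 7.16 degrees, less where a joint would pass 70% of its speed; a pose out of reach is approached as far as the arm can. A call with a gripper value outside its range is refused whole. "grip" is the closure, from -1 (fully open) to 1 (shut), set as the call begins (left out, the last holds). The fingers move at their own pace and stop on an object; "grip_force" is the grip in N (left out, the last holds). Time passes only in rows, so rows that repeat a pose let the fingers close, or fill a call up. It gives the time, the measured TCP pose, the force, the opening and the grip force at its end, in the units of the state.
- state(): the state, without advancing time (a new reading comes with each control period).
- optics.read_camera(name): name is "scene" or "top" or "wrist"; returns (picture, depth): 384x512x3 uint8, red, green, blue; 384x512 float32, m along the optical axis (not along the pixel's ray), 0 where there is no reading.
- optics.camera_info(name): a dict with "fx", "fy", "cx", "cy" (pixels), "world_to_cam" (4x4, takes a point from world to camera coordinates). Camera axes: x right, y down, z forward; pixel columns grow to the right and rows downward; lengths in m; the calibration is good to about 2 mm. The wrist camera is an equidistant fisheye: a pixel r from the principal point sees the ray r / f radians off the axis. A picture is of the moment at which its call begins: read the wrist's pose just before it. camera_info takes no time and is no camera call; for the wrist camera it gives the pose at the moment of the call.
- arm.finish_job(): hands the job in; it is judged then, once.
The state is a dict: "t": time; "joint_positions": joint angles; "joint_velocities": joint speeds; "joint_torque": joint torques, N m; "tool_pos": TCP position; "orientation": TCP orientation; "force": force on the tool from outside, world axes, zero at the start; "ft_torque": the same for the moment, N m; "grip_width": finger opening in m; "finger_force": force on a finger pad.
Only numpy, scipy, OpenCV 4.12 (cv2) and the standard library are available. Lean on these libraries where they do the work, as an engineer would, in place of code of your own. Each camera call takes 0.05 s, during which the arm holds its last target. There are 200 camera calls.

## Working session

There is one attempt and no reset: what is moved stays moved. The work goes in short steps, Python scripts to look and compute and a tool call to move; the robot and the scene stay as the last step left them, time stands still between calls to the robot, and variables do not carry over. Pictures are saved under pics/ and viewed, at most 14 in all, crops included, and the job is handed in when it is done.

Besides the shell and the picture viewer there is one more tool, called after ">>>" by a JSON object that holds its "name" and its "arguments", one argument or row to a line. send_rows: Moves the arm, as the interface text tells. Its arguments: {"type":"object","properties":{"steps":{"type":"array","items":{"type":"array","items":{"type":"number"}}},"grip":{"type":"number"},"grip_force":{"type":"number"}},"required":["steps"]}

```bash
ls; mkdir -p pics; python3 - <<'E'
from bench import state, optics, arm
import cv2,numpy as np
s=state();print(s)
for n in ["top","scene"]:
    p,d=optics.read_camera(n);i=optics.camera_info(n)
    np.savez(f"{n}.npz",p=p,d=d,K=[i[k] for k in("fx","fy","cx","cy")],T=i["world_to_cam"])
    print(n,i)
    cv2.imwrite(f"pics/{n}0.png",cv2.resize(p[...,::-1],(800,600),interpolation=cv2.INTER_CUBIC))
E
```

```text
pics
{'t': 0.0, 'joint_positions': array([ 1.17239840e+00,  1.24485767e-01,  1.65166375e+00, -3.33127372e-05,
        1.36747660e+00, -8.26126802e-02]), 'joint_velocities': array([ 0.00067772,  0.00063016, -0.00150584, -0.00187087,  0.00040116,
        0.00167536]), 'joint_torque': array([ 2.37947039e-03, -4.17590547e+01, -3.59939790e+01,  7.75748212e-02,
        4.89997328e-02, -1.79751032e-04]), 'tool_pos': array([0.20164476, 0.61721135, 0.18880567]), 'orientation': array([ 1.57233975e-01,  9.87560855e-01, -9.91349370e-04, -2.26337552e-04]), 'force': array([-0.15736087,  0.4787789 , -1.0907157 ]), 'ft_torque': array([-0.02217606, -0.02145013,  0.04645621]), 'finger_force': 0.0, 'grip_width': 0.09523155912429913}
top {'fx': 369.5222084224733, 'fy': 369.5222084224733, 'cx': 247.34029660701347, 'cy': 192.57248370642859, 'world_to_cam': array([[-0.14962015, -0.98874104, -0.0022306 ,  0.07331297],
       [-0.96716529,  0.14682322, -0.20744697,  0.52280951],
       [ 0.20543883, -0.02888089, -0.97824372,  0.80899349],
       [ 0.        ,  0.        ,  0.        ,  1.        ]])}
scene {'fx': 351.3748803242741, 'fy': 351.3748803242741, 'cx': 257.96616228081274, 'cy': 191.02564513936613, 'world_to_cam': array([[-0.68670552,  0.72691322,  0.00571854,  0.37119735],
       [ 0.5513746 ,  0.52597078, -0.64756528, -0.25645333],
       [-0.47373154, -0.4415336 , -0.76198852,  1.11582181],
       [ 0.        ,  0.        ,  0.        ,  1.        ]])}
```

View pics/top0.png

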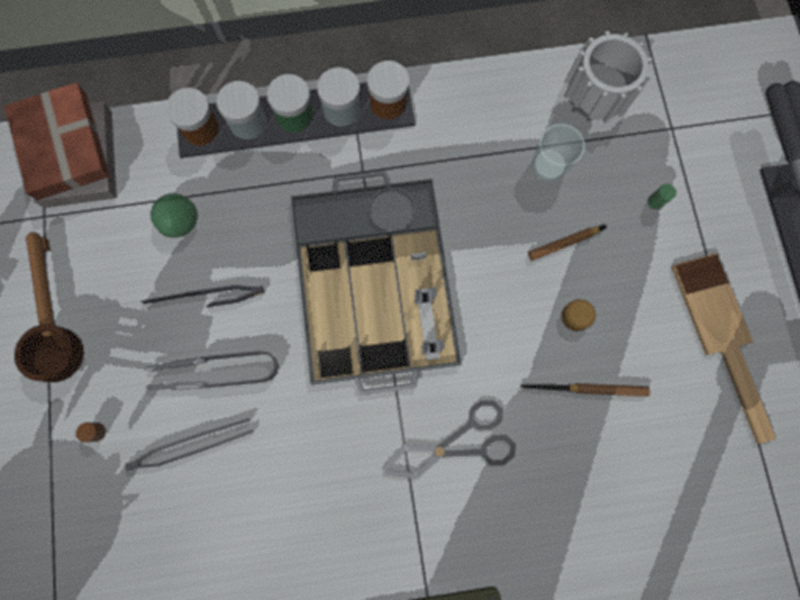

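View pics/scene0.png

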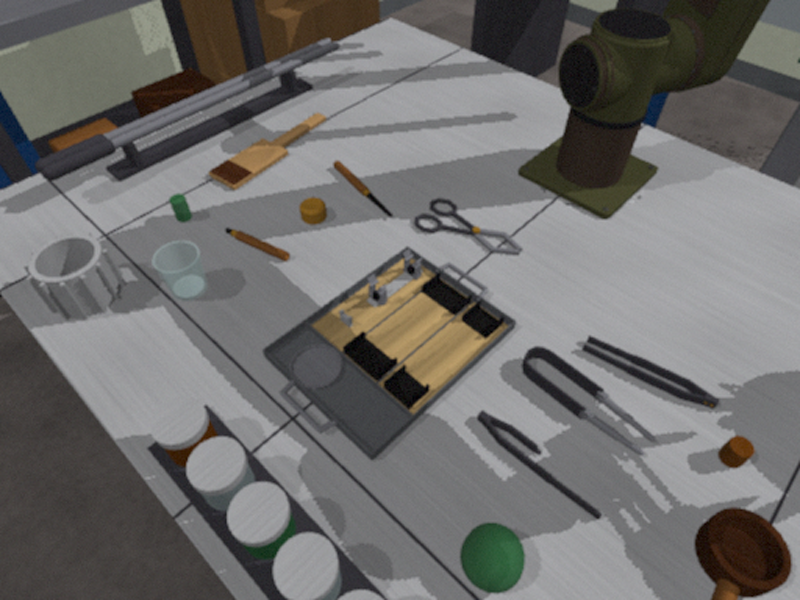

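The top view (display px) shows the broken tweezers at (205,295), jacks (215,368) and sound tweezers (192,443). The caddy is at (380,280), with its clip rail on the right, the tin at (392,210) and the wax at (578,315). The sound reamer is at (585,387) with its tip to the left, and the broken reamer is at (567,242).

```bash
cat > h.py <<'E'
import numpy as np,cv2
from bench import state,optics
from scipy.spatial.transform import Rotation as R
def ray(info,u,v,fish=False):
    if fish:
        x,y=(u-info["cx"]),(v-info["cy"]);r=np.hypot(x,y)+1e-9;th=r/info["fx"]
        d=np.stack([np.sin(th)*x/r,np.sin(th)*y/r,np.cos(th)],-1)
    else: d=np.stack([(u-info["cx"])/info["fx"],(v-info["cy"])/info["fy"],np.ones_like(u)],-1)
    T=info["world_to_cam"];return -T[:3,:3].T@T[:3,3], d@T[:3,:3]
def plane(info,u,v,z,fish=False):
    o,d=ray(info,np.asarray(u,float),np.asarray(v,float),fish)
    t=(z-o[2])/d[...,2];return o+t[...,None]*d
def proj(info,P,fish=False):
    T=info["world_to_cam"];c=np.atleast_2d(P)@T[:3,:3].T+T[:3,3]
    if fish:
        r=np.hypot(c[:,0],c[:,1]);th=np.arctan2(r,c[:,2]);k=info["fx"]*th/(r+1e-9)
        return np.stack([info["cx"]+k*c[:,0],info["cy"]+k*c[:,1]],-1)
    return np.stack([info["cx"]+info["fx"]*c[:,0]/c[:,2],info["cy"]+info["fy"]*c[:,1]/c[:,2]],-1)
def mat(mask,info,z,fish=False):
    v,u=np.nonzero(mask);return plane(info,u,v,z,fish)
def obox(P):
    r=cv2.minAreaRect(P[:,:2].astype(np.float32)*1000)
    b=cv2.boxPoints(r);e=[b[1]-b[0],b[2]-b[1]];e=max(e,key=np.linalg.norm)
    return np.round(r[0],1),np.round(sorted(r[1]),1),round(np.degrees(np.arctan2(e[1],e[0]))%180,1)
E
python3 - <<'E'
from h import *
f=np.load("top.npz");p=f["p"];info=optics.camera_info("top")
hsv=cv2.cvtColor(p,cv2.COLOR_RGB2HSV);S=hsv[...,1].astype(int);V=hsv[...,2].astype(int)
rois={"broken_tw":(88,180,172,200),"jacks":(92,222,180,252),"tweezers":(76,262,168,304),"wax":(352,186,386,216),"reamer":(330,238,420,258),"broken_rm":(332,140,392,170)}
zs={"broken_tw":.016,"jacks":.02,"tweezers":.016,"wax":.028,"reamer":.012,"broken_rm":.012}
for n,(a,b,c,d) in rois.items():
    m=np.zeros(V.shape,bool);sub=V[b:d,a:c];ss=S[b:d,a:c]
    m[b:d,a:c]=(ss>90) if n=="wax" else (((sub<75)|(ss>90)) if "rm" in n or "reamer" in n else sub<75)
    k,l,st,_=cv2.connectedComponentsWithStats(m.astype(np.uint8));
    big=[j for j in range(1,k) if st[j,4]>12]
    m=np.isin(l,big);P=mat(m,info,zs[n])
    print(n,m.sum(),[tuple(st[j]) for j in big],*obox(P))
# caddy corners (display px), outer rim z .019
c=np.array([[292,197],[431,181],[461,363],[312,383]])/1.5625
print(np.round(plane(info,c[:,0],c[:,1],.019)*1000,0))
c=np.array([[392,210]])/1.5625;print(np.round(plane(info,c[:,0],c[:,1],.01)*1000,0))
c=np.array([[346,240],[362,371],[395,238],[411,365],[302,246],[312,378]])/1.5625;print("seams",np.round(plane(info,c[:,0],c[:,1],.005)*1000,0))
x=p[110:250,180:300,::-1];d=f["d"][110:250,180:300]
pic=cv2.resize(x,None,fx=4,fy=4,interpolation=cv2.INTER_CUBIC)
cv2.imwrite("pics/caddy.png",pic)
E
```

```text
broken_tw 226 [(np.int32(92), np.int32(183), np.int32(77), np.int32(13), np.int32(226))] [584. 276.] [ 26.1 186.1] 89.7
jacks 52 [(np.int32(131), np.int32(227), np.int32(22), np.int32(4), np.int32(28)), (np.int32(168), np.int32(232), np.int32(10), np.int32(12), np.int32(24))] [470.  228.8] [ 29.1 111. ] 69.7
tweezers 0 [] [0. 0.] [0. 0.] 0.0
wax 303 [(np.int32(360), np.int32(192), np.int32(21), np.int32(19), np.int32(303))] [ 468.8 -293.8] [42.3 50. ] 107.4
reamer 345 [(np.int32(334), np.int32(246), np.int32(81), np.int32(7), np.int32(345))] [ 357.4 -284.7] [ 11.9 190. ] 79.2
broken_rm 239 [(np.int32(339), np.int32(144), np.int32(49), np.int32(22), np.int32(239))] [ 591.3 -309.4] [ 13.2 134.4] 103.5
[[ 729.  119.   19.]
 [ 722. -109.   19.]
 [ 423. -105.   19.]
 [ 427.  124.   19.]]
[[686. -39.  10.]]
seams [[648.  42.   5.]
 [435.  47.   5.]
 [639. -37.   5.]
 [432. -30.   5.]
 [649. 114.   5.]
 [435. 124.   5.]]
```

View pics/caddy.png

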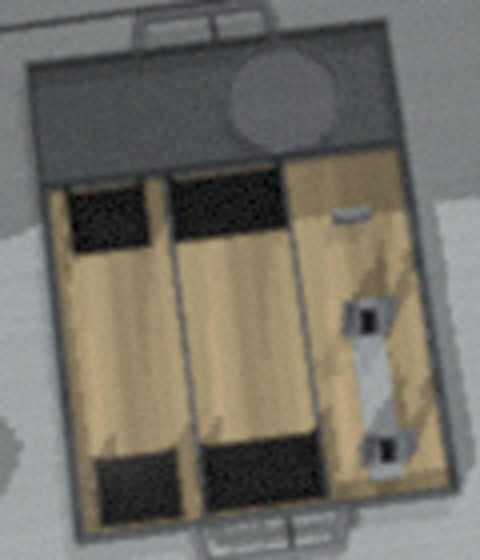

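The crop shows the narrow cradle on the left and the wide cradle in the middle. The clips are at (369,320) and (388,450), and the rest is at (352,214), i.e. at the far end. So the reamer's shaft must point away from the robot.

```bash
python3 - <<'E'
from h import *
f=np.load("top.npz");p=f["p"];d=f["d"];info=optics.camera_info("top")
def pt(u,v):
    z=np.median(d[v-1:v+2,u-1:u+2]);o,r=ray(info,float(u),float(v));return np.round((o+z*r)*1000)
for n,(a,b) in {"nfar":(110,220),"nnear":(138,488),"nfar_wood":(56,215),"nnear_wood":(192,470),"nmid":(130,350),"wfar":(230,200),"wnear":(260,470),"wmid":(240,330),"clipF":(369,320),"clipN":(388,450),"bridge":(377,390),"rest":(352,214),"tin":(283,100),"tray":(100,120),"rim":(30,70)}.items():
    print(n,pt(180+a//4,110+b//4))
for n,pts,z in [("tw",[(128,466),(254,424)],.008),("jacks",[(276,367),(150,371)],.013),("tinc",[(283/4+180)*1.5625,(100/4+110)*1.5625],.01),]:
    a=np.array(pts,float).reshape(-1,2)/1.5625;print(n,np.round(plane(info,a[:,0],a[:,1],z)*1000))
for n,a,z in [("clipF",(369,320),.045),("clipN",(388,450),.045),("rest",(352,216),.03)]:
    print(n,np.round(plane(info,a[0]/4+180,a[1]/4+110,z)*1000))
for n,q in [("narrow patches far/near",[[68,190],[148,180],[150,245],[76,253],[97,460],[178,450],[180,515],[105,525]]),("wide",[[172,178],[280,166],[287,228],[180,240],[202,445],[315,432],[325,495],[210,510]])]:
    a=np.array(q,float)/4+[180,110];print(n,np.round(plane(info,a[:,0],a[:,1],.022)*1000)[:,:2].tolist())
i=optics.camera_info("wrist");T=i["world_to_cam"];s=state();print(-T[:3,:3].T@T[:3,3]-s["tool_pos"],np.round(T[:3,:3],2),i["fx"],i["cx"],i["cy"],R.from_quat(s["orientation"]).as_matrix().round(3))
E
```

```text
nfar [623.  82.   6.]
nnear [454.  87.   5.]
nfar_wood [634. 114.   5.]
nnear_wood [461.  52.   5.]
nmid [540.  81.   6.]
wfar [625.   6.   5.]
wnear [455.  11.   5.]
wmid [542.  10.   7.]
clipF [532. -67.  22.]
clipN [453. -66.  21.]
bridge [492. -66.   7.]
rest [601. -69.  21.]
tin [686. -37.   5.]
tray [691.  79.   3.]
rim [728. 119.  15.]
tw [[347. 411.   8.]
 [380. 219.   8.]]
jacks [[460. 176.  13.]
 [482. 368.  13.]]
tinc [[684. -38.  10.]]
clipF [527. -65.  45.]
clipN [449. -64.  45.]
rest [596. -67.  30.]
narrow patches far/near [[641.0, 103.0], [640.0, 53.0], [599.0, 58.0], [601.0, 103.0], [472.0, 107.0], [471.0, 58.0], [432.0, 62.0], [433.0, 107.0]]
wide [[639.0, 38.0], [637.0, -29.0], [597.0, -27.0], [599.0, 39.0], [472.0, 43.0], [469.0, -25.0], [431.0, -25.0], [433.0, 44.0]]
[-0.06556738  0.02157241  0.19472482] [[ 0.31  0.95 -0.  ]
 [ 0.92 -0.3   0.25]
 [ 0.23 -0.08 -0.97]] 297.3186396354542 255.4446743157775 192.75804605094982 [[-0.951  0.311 -0.001]
 [ 0.311  0.951 -0.002]
 [ 0.    -0.002 -1.   ]]
```

```bash
cat >> h.py <<'E'
def go(x,y,z,yaw=None,show=True):
    """shift (tool axes, mm) and turn (deg) to bring TCP to x,y,z (mm), tool pointing down, tool y at yaw deg (mod 180)"""
    s=state();M=R.from_quat(s["orientation"]);p=np.array(s["tool_pos"])*1000
    m=M.as_matrix();cur=np.degrees(np.arctan2(m[1,1],m[0,1]))
    if yaw is None: yaw=cur
    yaw=cur+((yaw-cur+90)%180-90);a=np.radians(yaw)
    Y=np.array([np.cos(a),np.sin(a),0]);Z=np.array([0,0,-1.]);X=np.cross(Y,Z)
    t=(M.inv()*R.from_matrix(np.c_[X,Y,Z])).as_rotvec(degrees=True)
    print("shift mm",np.round(M.inv().apply(np.array([x,y,z])-p),1),"turn",np.round(t,1),"| pos",p.round(1),"yaw",round(cur,1),"j6",round(s["joint_positions"][5],2),"t",round(s["t"],1))
def wrist(name=None):
    i=optics.camera_info("wrist");p,d=optics.read_camera("wrist")
    if name: cv2.imwrite(f"pics/{name}.png",cv2.resize(p[...,::-1],(800,600),interpolation=cv2.INTER_CUBIC))
    return i,p,d
E
python3 -c "
from h import *
go(361,327,150,9.8)"
```

```text
shift mm [-241.6 -226.4   39.3] turn [-0.1  0.1 62.1] | pos [201.7 617.3 188.9] yaw 71.9 j6 -0.08 t 0.1
```

>>> {"name": "send_rows", "arguments": {
  "steps": [
    [-0.242, -0.226, 0.039, 0, 0, 55],
    [-0.242, -0.226, 0.039, 0, 0, 55],
    [-0.242, -0.226, 0.039, 0, 0, 55],
    [-0.242, -0.226, 0.039, 0, 0, 55],
    [-0.242, -0.226, 0.039, 0, 0, 55],
    [-0.242, -0.226, 0.039, 0, 0, 55],
    [-0.242, -0.226, 0.039, 0, 0, 55],
    [-0.242, -0.226, 0.039, 0, 0, 55]
  ],
  "grip": -1
}}

```text
t: 0.77
tool_pos: [0.3619, 0.3259, 0.1504]
orientation: [0.598, 0.802, -0.0, -0.0]
force: [0.9, 0.5, 0.2]
grip_width: 0.0948
finger_force: 0.0
```

```bash
python3 -c "
from h import *
go(361,327,150,9.8)
i,p,d=wrist('w1')
go(361,327,150,9.8)"
```

```text
shift mm [ 1.3 -0.6  0.4] turn [-0.   0.   6.8] | pos [361.9 325.9 150.4] yaw 16.6 j6 0.33 t 0.8
shift mm [ 7.6 -1.6 -0.9] turn [-0.   0.3  6.4] | pos [364.6 320.2 149.2] yaw 16.2 j6 0.33 t 0.8
```

View pics/w1.png

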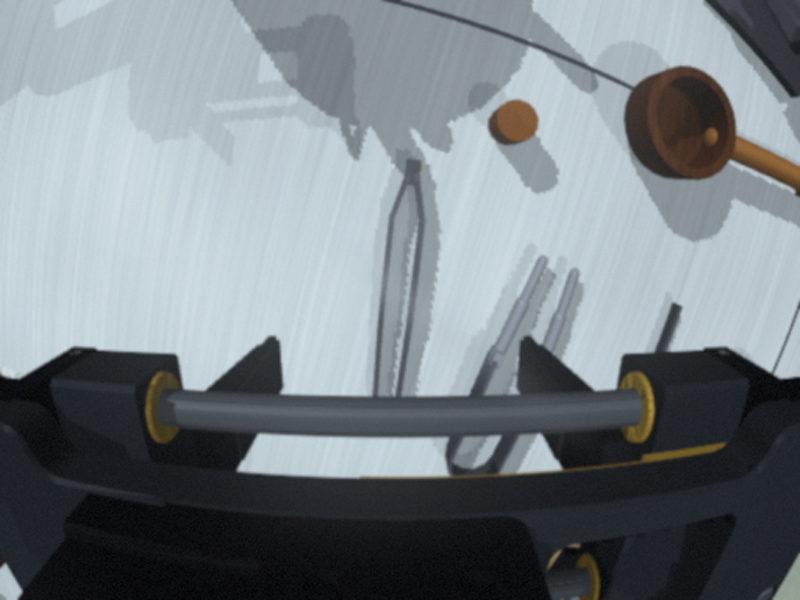

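The wrist view shows the sound tweezers with their joined end at (412,162) and both legs running down to about (380,385) and (401,385). The jacks are to the right: tips at (545,260) and (575,272), bow at (475,468).

```bash
cat > m.py <<'E'
from h import *
i=optics.camera_info("wrist")
E
python3 - <<'E'
from h import *
# pose of image w1: tool 361.9,325.9,150.4 yaw 16.6 ; rebuild camera from current info by relative tool pose
i=optics.camera_info("wrist");s=state()
Tt=np.eye(4);Tt[:3,:3]=R.from_quat(s["orientation"]).as_matrix();Tt[:3,3]=s["tool_pos"]
C=np.array(i["world_to_cam"])@Tt; np.save("cam_in_tool.npy",C)
T0=np.eye(4);T0[:3,:3]=R.from_quat([.598,.802,0,0]).as_matrix();T0[:3,3]=[.3619,.3259,.1504]
for nm,T in (("prev",C@np.linalg.inv(T0)),("now",np.array(i["world_to_cam"]))):
    j=dict(i);j["world_to_cam"]=T
    a=np.array([[412,161],[379,385],[402,385],[390,210],[424,218],[384,300],[412,300]])/1.5625
    print(nm,np.round(plane(j,a[:,0],a[:,1],.014,True)*1000,1)[:,:2].tolist())
    a=np.array([[545,260],[575,272],[475,470]])/1.5625
    print(nm,np.round(plane(j,a[:,0],a[:,1],.014,True)*1000,1)[:,:2].tolist())
go(361,327,100,9.8)
E
```

```text
prev [[345.6, 411.7], [369.8, 242.5], [387.0, 247.7], [340.6, 373.7], [365.4, 375.1], [354.8, 309.3], [374.5, 315.1]]
prev [[461.0, 372.7], [487.6, 371.5], [470.7, 186.5]]
now [[348.9, 405.1], [372.0, 236.3], [389.1, 241.3], [343.7, 367.4], [368.4, 368.7], [357.5, 303.1], [377.2, 308.8]]
now [[463.6, 365.7], [490.0, 364.2], [472.5, 179.5]]
shift mm [ 7.8 -1.5 49.1] turn [-0.   0.3  6.4] | pos [364.6 320.2 149.2] yaw 16.2 j6 0.33 t 0.8
```

>>> {"name": "send_rows", "arguments": {
  "steps": [
    [0.003, 0.001, 0.04, 0, 0, 5.8],
    [0.003, 0.001, 0.08, 0, 0, 5.8],
    [0.003, 0.001, 0.1, 0, 0, 5.8],
    [0.003, 0.001, 0.1, 0, 0, 5.8],
    [0.003, 0.001, 0.1, 0, 0, 5.8],
    [0.003, 0.001, 0.1, 0, 0, 5.8],
    [0.003, 0.001, 0.1, 0, 0, 5.8],
    [0.003, 0.001, 0.1, 0, 0, 5.8]
  ]
}}

```text
t: 1.48
tool_pos: [0.3631, 0.3323, 0.0534]
orientation: [0.635, 0.772, 0.002, 0.001]
force: [1.1, -0.6, 0.1]
grip_width: 0.0949
finger_force: 0.0
```

```bash
python3 -c "
from h import *
go(361.6,330.6,5,11.1)"
```

```text
shift mm [-1.4 -2.  48.4] turn [ 0.2 -0.1  0. ] | pos [363.1 332.3  53.4] yaw 11.1 j6 0.44 t 1.5
```

>>> {"name": "send_rows", "arguments": {
  "steps": [
    [0, -0.001, 0.02, 0, 0, 0],
    [0, -0.001, 0.035, 0, 0, 0],
    [0, -0.001, 0.042, 0, 0, 0],
    [0, -0.001, 0.044, 0, 0, 0],
    [0, -0.001, 0.044, 0, 0, 0],
    [0, -0.001, 0.044, 0, 0, 0],
    [0, -0.001, 0.044, 0, 0, 0],
    [0, -0.001, 0.044, 0, 0, 0]
  ]
}}

```text
t: 2.15
tool_pos: [0.3615, 0.3314, 0.0081]
orientation: [0.635, 0.772, 0.001, 0.0]
force: [-0.3, 0.2, -0.4]
grip_width: 0.0952
finger_force: 0.0
```

```bash
python3 -c "
from h import *
go(361.6,330.6,5,11.1)"
```

```text
shift mm [-0.8 -0.1  3.1] turn [ 0.1 -0.   0. ] | pos [361.5 331.4   8.1] yaw 11.1 j6 0.44 t 2.1
```

>>> {"name": "send_rows", "arguments": {
  "steps": [
    [0, 0, 0.003, 0, 0, 0],
    [0, 0, 0.003, 0, 0, 0],
    [0, 0, 0.003, 0, 0, 0],
    [0, 0, 0.003, 0, 0, 0],
    [0, 0, 0.003, 0, 0, 0],
    [0, 0, 0.003, 0, 0, 0],
    [0, 0, 0.003, 0, 0, 0],
    [0, 0, 0.003, 0, 0, 0]
  ],
  "grip": 1,
  "grip_force": 20
}}

```text
t: 2.82
tool_pos: [0.3608, 0.3309, 0.0041]
orientation: [0.635, 0.772, -0.0, 0.0]
force: [-0.1, 0.4, -0.2]
grip_width: 0.0471
finger_force: 0.0
```

```bash
python3 -c "
from h import *
s=state();print(s['grip_width'],s['finger_force'],s['force'])
go(361.6,330.6,110,11.1)"
```

```text
0.0471081152599658 0.0 [-0.05994401  0.43405292 -0.17062395]
shift mm [  -0.4    0.7 -105.9] turn [-0.  0.  0.] | pos [360.8 330.9   4.1] yaw 11.1 j6 0.44 t 2.8
```

Fingers are still closing (about 72 mm/s); wait one more call.

>>> {"name": "send_rows", "arguments": {
  "steps": [
    [0, 0, 0, 0, 0, 0],
    [0, 0, 0, 0, 0, 0],
    [0, 0, 0, 0, 0, 0],
    [0, 0, 0, 0, 0, 0],
    [0, 0, 0, 0, 0, 0],
    [0, 0, -0.02, 0, 0, 0],
    [0, 0, -0.05, 0, 0, 0],
    [0, 0, -0.08, 0, 0, 0]
  ]
}}

```text
t: 3.48
tool_pos: [0.3597, 0.3301, 0.0838]
orientation: [0.635, 0.772, -0.002, -0.0]
force: [0.4, -0.6, -0.4]
grip_width: 0.0009
finger_force: 0.0
```

```bash
python3 -c "
from h import *
s=state();print(s['grip_width'],s['finger_force'],s['force'])
go(548,81,80,88.7)"
```

```text
0.0008516355964847859 0.0 [ 0.40896947 -0.55793643 -0.35334688]
shift mm [-280.7  136.8    3.8] turn [ -0.2  -0.  -77.6] | pos [359.7 330.1  83.8] yaw 11.1 j6 0.44 t 3.5
```

```bash
python3 -c "
from h import *
i,p,d=wrist('w2')
t,_=optics.read_camera('top');cv2.imwrite('pics/t2.png',cv2.resize(t[150:320,60:260,::-1],None,fx=3,fy=3,interpolation=cv2.INTER_CUBIC))
w=cv2.imread('pics/w2.png');tt=cv2.imread('pics/t2.png')
o=np.zeros((600,800,3),np.uint8);o[:300,:400]=cv2.resize(w,(400,300));o[:510,400:]=cv2.resize(tt,(600,510))[:, :400];cv2.imwrite('pics/c2.png',o)"
```

```text
(no output)
```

View pics/c2.png

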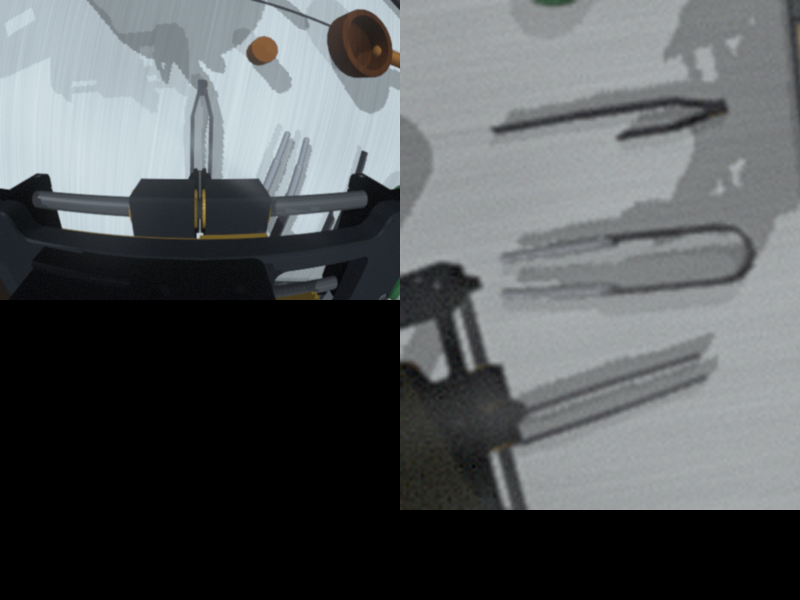

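The tweezers are still lying in place; the fingers closed to 1 mm without them. I'll re-measure and retry, checking the grip before lifting.

```bash
python3 - <<'E'
from h import *
s=state();print(s["tool_pos"],s["grip_width"])
i,p,d=wrist()
g=cv2.cvtColor(p,cv2.COLOR_RGB2GRAY)
for v in (110,140,170,200,215):
    print(v,g[v,235:285].tolist())
a=np.array([[406,162]])/1.5625
print(np.round(plane(i,a[:,0],a[:,1],.014,True)*1000,1))
np.savez("w3.npz",p=p,T=i["world_to_cam"])
E
```

```text
[0.3642493  0.33346715 0.08999169] 9.025449768776351e-05
110 [183, 179, 177, 163, 144, 136, 138, 138, 138, 137, 134, 122, 106, 98, 98, 97, 95, 96, 93, 93, 94, 91, 96, 119, 142, 156, 156, 157, 158, 162, 178, 197, 204, 208, 210, 213, 212, 212, 209, 209, 207, 208, 210, 210, 209, 206, 207, 207, 209, 211]
140 [187, 190, 189, 190, 185, 159, 127, 110, 110, 117, 140, 155, 160, 160, 160, 160, 162, 155, 149, 145, 147, 142, 140, 126, 109, 104, 105, 116, 139, 157, 163, 161, 161, 160, 159, 159, 160, 162, 174, 194, 206, 209, 207, 211, 212, 211, 211, 210, 209, 209]
170 [192, 184, 162, 131, 121, 121, 123, 137, 159, 163, 164, 167, 164, 165, 162, 159, 150, 145, 144, 143, 145, 151, 164, 188, 193, 175, 122, 97, 97, 102, 124, 152, 160, 158, 157, 160, 157, 159, 160, 160, 161, 160, 159, 161, 174, 199, 212, 216, 217, 217]
200 [192, 181, 144, 105, 92, 94, 103, 133, 155, 159, 160, 158, 159, 157, 159, 159, 156, 146, 141, 142, 144, 152, 171, 182, 171, 133, 111, 107, 111, 123, 147, 157, 158, 158, 159, 158, 159, 158, 157, 161, 162, 164, 170, 186, 204, 207, 210, 210, 209, 208]
215 [192, 179, 131, 94, 87, 84, 91, 128, 151, 156, 155, 154, 150, 124, 110, 105, 105, 108, 119, 131, 135, 152, 173, 159, 123, 83, 67, 70, 87, 115, 147, 155, 155, 155, 155, 157, 158, 159, 160, 159, 159, 160, 174, 200, 205, 206, 205, 204, 207, 209]
[[352.5 416.1  14. ]]
```

>>> {"name": "send_rows", "arguments": {
  "steps": [
    [0, 0, 0, 0, 0, 0],
    [0, 0, 0, 0, 0, 0],
    [0, 0, 0, 0, 0, 0],
    [0, 0, 0, 0, 0, 0],
    [0, 0, 0, 0, 0, 0],
    [0, 0, 0, 0, 0, 0],
    [0, 0, 0, 0, 0, 0],
    [0, 0, 0, 0, 0, 0]
  ],
  "grip": -1
}}

```text
t: 4.3
tool_pos: [0.3608, 0.3309, 0.0839]
orientation: [0.635, 0.772, -0.0, -0.0]
force: [-0.3, 0.0, -0.3]
grip_width: 0.0486
finger_force: 0.0
```

```bash
python3 - <<'E'
from h import *
for k in range(2):
    s=state();print(s["t"],s["tool_pos"],s["joint_velocities"].round(3),s["grip_width"])
    i,p,d=wrist()
    g=cv2.cvtColor(p,cv2.COLOR_RGB2GRAY).astype(int)
    v,u=np.nonzero(g[100:125]<118);print("cands",np.median(u))
    for row in (140,170,200):
        r=g[row,225:300];c=[225+j for j in range(2,73) if r[j]<128 and r[j]==r[j-2:j+3].min()];print(row,c)
    out=[]
    for (u,v) in [(260,104),(243.5,140),(260.5,140),(240,170),(263,170),(240,200),(262,200)]:
        out.append(np.round(plane(i,u,v,.014,True)[:2]*1000,1).tolist())
    print(out)
E
```

```text
4.3 [0.36076857 0.33086278 0.08393492] [ 0.    -0.002  0.    -0.001  0.002 -0.001] 0.0485944509150414
cands 257.0
140 [247, 266]
170 [245, 267, 268]
200 [243, 267]
[[348.6, 412.4], [340.3, 378.1], [355.2, 380.9], [342.2, 350.8], [362.6, 354.8], [347.3, 323.2], [367.2, 327.1]]
4.35 [0.36079722 0.33087658 0.08397895] [-0.    -0.001 -0.     0.001 -0.001  0.   ] 0.05213485988198164
cands 257.0
140 [247, 266]
170 [245, 267]
200 [243, 267]
[[348.6, 412.4], [340.4, 378.1], [355.2, 381.0], [342.3, 350.9], [362.7, 354.8], [347.3, 323.2], [367.3, 327.1]]
```

>>> {"name": "send_rows", "arguments": {
  "steps": [
    [0, 0, 0.03, 0, 0, 0],
    [0, 0, 0.06, 0, 0, 0],
    [0, 0, 0.075, 0, 0, 0],
    [0, 0, 0.08, 0, 0, 0],
    [0, 0, 0.081, 0, 0, 0],
    [0, 0, 0.081, 0, 0, 0],
    [0, 0, 0.081, 0, 0, 0],
    [0, 0, 0.081, 0, 0, 0]
  ]
}}

```text
t: 5.07
tool_pos: [0.362, 0.3318, 0.0048]
orientation: [0.635, 0.772, 0.001, 0.0]
force: [-0.2, -0.6, 0.5]
grip_width: 0.0953
finger_force: 0.0
```

>>> {"name": "send_rows", "arguments": {
  "steps": [
    [0, 0, 0, 0, 0, 0],
    [0, 0, 0, 0, 0, 0],
    [0, 0, 0, 0, 0, 0],
    [0, 0, 0, 0, 0, 0],
    [0, 0, 0, 0, 0, 0],
    [0, 0, 0, 0, 0, 0],
    [0, 0, 0, 0, 0, 0],
    [0, 0, 0, 0, 0, 0]
  ],
  "grip": 1,
  "grip_force": 25
}}

```text
t: 5.73
tool_pos: [0.3607, 0.3309, 0.003]
orientation: [0.635, 0.772, -0.0, -0.0]
force: [0.1, 0.4, -0.6]
grip_width: 0.0472
finger_force: 0.0
```

>>> {"name": "send_rows", "arguments": {
  "steps": [
    [0, 0, 0, 0, 0, 0],
    [0, 0, 0, 0, 0, 0],
    [0, 0, 0, 0, 0, 0],
    [0, 0, 0, 0, 0, 0],
    [0, 0, 0, 0, 0, 0],
    [0, 0, 0, 0, 0, 0],
    [0, 0, 0, 0, 0, 0],
    [0, 0, 0, 0, 0, 0]
  ]
}}

```text
t: 6.4
tool_pos: [0.3608, 0.3309, 0.0031]
orientation: [0.635, 0.772, 0.0, 0.0]
force: [0.0, -0.2, 0.7]
grip_width: 0.0007
finger_force: 0.0
```

```bash
python3 -c "
from h import *
i,p,d=wrist('w4')
sc,_=optics.read_camera('scene')
x=cv2.imread('pics/w4.png');o=np.zeros((600,800,3),np.uint8)
o[:300,:400]=cv2.resize(x[0:300,200:600],(400,300));o[300:,:400]=cv2.resize(x[300:600,200:600],(400,300))
c=sc[190:300,340:500,::-1];o[:275,400:]=cv2.resize(c,(400,275),interpolation=cv2.INTER_CUBIC);cv2.imwrite('pics/c4.png',o)
P=[361,331,3]
print(proj(optics.camera_info('scene'),np.array([[.361,.331,.003]])))
print(d[150:260:10,256])"
```

```text
[[418.5358691  241.65411024]]
[0.19608255 0.19874278 0.2001242  0.20213217 0.20275003 0.20394994
 0.         0.20938094 0.21165688 0.21299307 0.21543497]
```

View pics/c4.png

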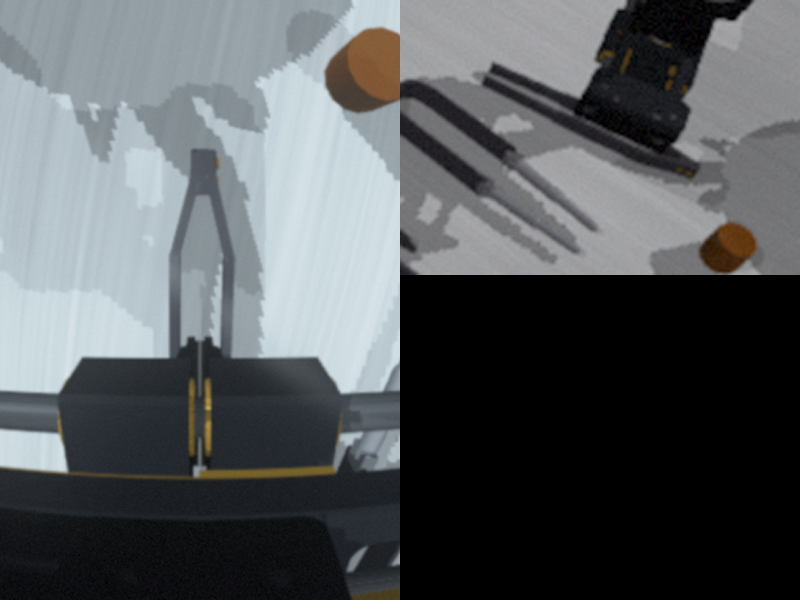

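```bash
python3 -c "
from h import *
i,p,d=wrist();s=state();M=R.from_quat(s['orientation']).as_matrix();t=np.array(s['tool_pos'])
for z in (0,-.01,-.019,-.03,-.06):
  for x in (0,.01): print(z,x,proj(i,t+M@[x,0,z],True)[0].round(1)*1.5625)
np.set_printoptions(linewidth=200,precision=3)
for v in range(205,250,3): print(v,d[v,240:273:2])
"
```

```text
0 0 [400.15625 344.0625 ]
0 0.01 [400.15625 322.5    ]
-0.01 0 [400.3125 351.875 ]
-0.01 0.01 [400.3125 329.375 ]
-0.019 0 [400.3125  359.53125]
-0.019 0.01 [400.3125 336.25  ]
-0.03 0 [400.46875 370.     ]
-0.03 0.01 [400.3125  345.46875]
-0.06 0 [400.625   405.46875]
-0.06 0.01 [400.625   377.34375]
205 [0.19  0.189 0.206 0.206 0.206 0.205 0.207 0.206 0.207 0.206 0.206 0.205 0.206 0.205 0.206 0.194 0.19 ]
208 [0.189 0.191 0.    0.207 0.207 0.207 0.207 0.206 0.206 0.206 0.207 0.206 0.206 0.206 0.205 0.192 0.19 ]
211 [0.19  0.19  0.207 0.207 0.207 0.207 0.208 0.206 0.207 0.207 0.207 0.206 0.207 0.208 0.208 0.191 0.191]
214 [0.192 0.191 0.208 0.207 0.208 0.208 0.207 0.208 0.208 0.209 0.207 0.207 0.208 0.208 0.209 0.191 0.192]
217 [0.191 0.191 0.208 0.207 0.176 0.177 0.175 0.208 0.209 0.208 0.175 0.176 0.208 0.208 0.209 0.191 0.192]
220 [0.192 0.192 0.209 0.209 0.17  0.17  0.17  0.175 0.175 0.175 0.171 0.17  0.209 0.208 0.209 0.192 0.193]
223 [0.191 0.192 0.164 0.165 0.166 0.165 0.165 0.    0.169 0.169 0.165 0.164 0.166 0.166 0.166 0.193 0.193]
226 [0.192 0.161 0.161 0.16  0.161 0.161 0.161 0.166 0.165 0.165 0.161 0.16  0.16  0.161 0.161 0.193 0.194]
229 [0.092 0.092 0.092 0.093 0.093 0.093 0.157 0.16  0.161 0.16  0.157 0.093 0.092 0.093 0.093 0.094 0.093]
232 [0.091 0.09  0.09  0.09  0.09  0.093 0.153 0.157 0.157 0.156 0.153 0.09  0.09  0.089 0.09  0.09  0.09 ]
235 [0.088 0.088 0.088 0.088 0.088 0.094 0.148 0.152 0.152 0.152 0.148 0.088 0.087 0.087 0.088 0.088 0.088]
238 [0.086 0.086 0.086 0.086 0.086 0.093 0.147 0.149 0.147 0.148 0.145 0.086 0.085 0.086 0.086 0.087 0.086]
241 [0.084 0.083 0.084 0.084 0.083 0.093 0.147 0.145 0.146 0.145 0.141 0.083 0.084 0.083 0.083 0.084 0.084]
244 [0.082 0.081 0.082 0.08  0.082 0.084 0.085 0.14  0.142 0.14  0.084 0.082 0.08  0.082 0.082 0.081 0.081]
247 [0.08  0.08  0.08  0.079 0.08  0.084 0.083 0.139 0.139 0.139 0.084 0.081 0.08  0.08  0.08  0.08  0.08 ]
```

```bash
python3 -c "
from h import *
i,p,d=wrist();s=state();M=R.from_quat(s['orientation']).as_matrix();t=np.array(s['tool_pos'])
for v in (211,217,218,219,220,223,226,232,240,247):
  for u in (250,256,261):
    T=np.array(i['world_to_cam']);x,y=u-i['cx'],v-i['cy'];r=np.hypot(x,y);th=r/i['fx']
    c=np.array([np.tan(th)*x/r,np.tan(th)*y/r,1])*d[v,u]
    w=T[:3,:3].T@(c-T[:3,3]); print(v,u,(M.T@(w-t)*1000).round(1),end=' ; ')
  print()
print(s)
"
```

```text
211 250 [ 5.4 -4.2  3.9] ; 211 256 [ 5.5 -0.   3.8] ; 211 261 [5.6 3.4 3.3] ; 
217 250 [ 11.6  -3.7 -27.2] ; 217 256 [ 1.3 -0.   3.1] ; 217 261 [ 11.7   2.9 -27.6] ; 
218 250 [ 12.1  -3.6 -30.6] ; 218 256 [ 10.3  -0.1 -25.4] ; 218 261 [ 11.7   2.8 -29.5] ; 
219 250 [ 12.3  -3.6 -32.7] ; 219 256 [ 10.5  -0.1 -27.6] ; 219 261 [ 11.8   2.8 -31.3] ; 
220 250 [ 11.9  -3.6 -33.5] ; 220 256 [ 10.6  -0.1 -29.8] ; 220 261 [ 11.9   2.8 -33.4] ; 
223 250 [ 11.9  -3.5 -38.6] ; 223 256 [ 10.5  -0.1 -34.8] ; 223 261 [ 12.2   2.7 -39.4] ; 
226 250 [ 12.1  -3.4 -43.9] ; 226 256 [ 10.4  -0.1 -39.4] ; 226 261 [ 12.4   2.6 -44.6] ; 
232 250 [  34.    -2.1 -107.5] ; 232 256 [ 10.6  -0.1 -48.9] ; 232 261 [  33.9    1.3 -107.4] ; 
240 250 [  31.5   -2.1 -108.1] ; 240 256 [ 10.   -0.2 -58.2] ; 240 261 [  31.5    1.3 -108.2] ; 
247 250 [  33.5   -1.9 -117.9] ; 247 256 [ 10.2  -0.2 -67. ] ; 247 261 [  33.5    1.2 -117.9] ; 
{'t': 6.6, 'joint_positions': array([ 6.32466885e-01, -3.23916563e-02,  2.15106403e+00, -2.54908855e-06,
        1.02295778e+00,  4.38657250e-01]), 'joint_velocities': array([ 7.04516005e-04,  3.86108675e-04, -7.15493623e-04, -4.68982390e-04,
        5.48230776e-05,  6.84607367e-05]), 'joint_torque': array([ 5.12768929e-04, -2.90434188e+01, -3.05447781e+01,  7.66787049e-02,
       -2.28241603e-03,  9.58566261e-06]), 'tool_pos': array([0.36080445, 0.33088677, 0.00305399]), 'orientation': array([ 6.35373946e-01,  7.72204602e-01, -1.84376693e-05, -3.58182411e-06]), 'force': array([ 0.34878873, -0.58255605,  0.67284113]), 'ft_torque': array([-0.12069677,  0.03581152,  0.02872787]), 'finger_force': 0.0, 'grip_width': 0.00040380042704093013}
```

The depth shows the real fingertips about 25 mm short of the reported TCP: the finger faces end at tool z of about −25 mm, while the bench reads correctly. I'll open, then go about 22 mm lower while watching the force.

>>> {"name": "send_rows", "arguments": {
  "steps": [
    [0, 0, 0, 0, 0, 0],
    [0, 0, 0, 0, 0, 0],
    [0, 0, 0, 0, 0, 0],
    [0, 0, 0, 0, 0, 0],
    [0, 0, 0, 0, 0, 0],
    [0, 0, 0, 0, 0, 0],
    [0, 0, 0, 0, 0, 0],
    [0, 0, 0, 0, 0, 0]
  ],
  "grip": -0.3
}}

```text
t: 7.27
tool_pos: [0.3608, 0.3309, 0.0031]
orientation: [0.635, 0.772, 0.0, 0.0]
force: [-0.2, -0.1, 0.6]
grip_width: 0.0482
finger_force: 0.0
```

>>> {"name": "send_rows", "arguments": {
  "steps": [
    [0, 0, 0.003, 0, 0, 0],
    [0, 0, 0.006, 0, 0, 0],
    [0, 0, 0.009, 0, 0, 0],
    [0, 0, 0.012, 0, 0, 0],
    [0, 0, 0.014, 0, 0, 0],
    [0, 0, 0.016, 0, 0, 0],
    [0, 0, 0.017, 0, 0, 0],
    [0, 0, 0.018, 0, 0, 0]
  ]
}}

```text
t: 7.93
tool_pos: [0.3608, 0.3309, -0.0151]
orientation: [0.635, 0.772, -0.0, -0.0]
force: [0.3, -0.6, -0.6]
grip_width: 0.0616
finger_force: 0.0
```

```bash
python3 -c "
from h import *
i,p,d=wrist();s=state();M=R.from_quat(s['orientation']).as_matrix();t=np.array(s['tool_pos'])
T=np.array(i['world_to_cam'])
v,u=np.mgrid[150:250,180:340];x,y=u-i['cx'],v-i['cy'];r=np.hypot(x,y)+1e-9;th=r/i['fx']
c=np.stack([np.tan(th)*x/r,np.tan(th)*y/r,np.ones_like(r)],-1)*d[150:250,180:340,None]
w=((c-T[:3,3])@T[:3,:3]-t)@M*1000
f=(w[...,0]>9)&(w[...,0]<13)&(abs(w[...,1])>15)&(abs(w[...,1])<50)&(w[...,2]<-15)&(d[150:250,180:340]>0)
for sg in(-1,1):
  k=f&(w[...,1]*sg>0);z=np.sort(w[...,2][k]);print(sg,k.sum(),z[-8:].round(1),w[...,1][k].min(),w[...,1][k].max())
print(t,s['grip_width'],s['force'])"
```

```text
-1 689 [-15.1 -15.1 -15.  -15.  -15.  -15.  -15.  -15. ] -49.249906586885466 -15.192538180087185
1 755 [-15.1 -15.1 -15.  -15.  -15.  -15.  -15.  -15. ] 15.159817364465217 49.897183517854955
[ 0.36070086  0.33080137 -0.01521826] 0.06166856647727697 [ 0.07289092 -0.38334755 -0.79085242]
```

>>> {"name": "send_rows", "arguments": {
  "steps": [
    [0, 0, 0.002, 0, 0, 0],
    [0, 0, 0.004, 0, 0, 0],
    [0, 0, 0.005, 0, 0, 0],
    [0, 0, 0.005, 0, 0, 0],
    [0, 0, 0.005, 0, 0, 0],
    [0, 0, 0.005, 0, 0, 0],
    [0, 0, 0.005, 0, 0, 0],
    [0, 0, 0.005, 0, 0, 0]
  ],
  "grip": 1,
  "grip_force": 20
}}

```text
t: 8.65
tool_pos: [0.3609, 0.3309, -0.0199]
orientation: [0.635, 0.772, 0.0, 0.0]
force: [-0.1, -0.9, 0.1]
grip_width: 0.0258
finger_force: 19.9
```

>>> {"name": "send_rows", "arguments": {
  "steps": [
    [0, 0, 0, 0, 0, 0],
    [0, 0, 0, 0, 0, 0],
    [0, 0, 0, 0, 0, 0],
    [0, 0, 0, 0, 0, 0],
    [0, 0, 0, 0, 0, 0],
    [0, 0, 0, 0, 0, 0],
    [0, 0, 0, 0, 0, 0],
    [0, 0, 0, 0, 0, 0]
  ]
}}

```text
t: 9.32
tool_pos: [0.3609, 0.3309, -0.0199]
orientation: [0.635, 0.772, 0.0, 0.0]
force: [0.5, 0.0, -0.2]
grip_width: 0.0256
finger_force: 19.9
```

```bash
python3 -c "
from h import *
go(523.5,81.5,70,88.7)"
```

```text
shift mm [-276.1  111.6  -89.9] turn [  0.    0.  -77.6] | pos [360.9 330.9 -19.9] yaw 11.1 j6 0.44 t 9.3
```

>>> {"name": "send_rows", "arguments": {
  "steps": [
    [0, 0, -0.03, 0, 0, 0],
    [0, 0, -0.065, 0, 0, 0],
    [-0.03, 0.012, -0.09, 0, 0, -7],
    [-0.07, 0.028, -0.09, 0, 0, -14],
    [-0.11, 0.044, -0.09, 0, 0, -21],
    [-0.15, 0.06, -0.09, 0, 0, -28],
    [-0.18, 0.072, -0.09, 0, 0, -35],
    [-0.2, 0.08, -0.09, 0, 0, -42]
  ]
}}

```text
t: 9.98
tool_pos: [0.4767, 0.151, 0.0699]
orientation: [0.344, 0.939, -0.0, -0.0]
force: [0.2, 0.8, -1.9]
grip_width: 0.0262
finger_force: 19.9
```

```bash
python3 -c "
from h import *
go(523.5,81.5,70,88.7);print(state()['grip_width'])"
```

```text
shift mm [-80.7 -22.9  -0.1] turn [ -0.   -0.  -38.9] | pos [476.7 151.   69.9] yaw 49.8 j6 -0.67 t 10.0
0.02619535439900636
```

>>> {"name": "send_rows", "arguments": {
  "steps": [
    [-0.03, -0.01, 0, 0, 0, -7],
    [-0.055, -0.02, 0, 0, 0, -14],
    [-0.07, -0.025, 0, 0, 0, -21],
    [-0.0775, -0.0275, 0, 0, 0, -28],
    [-0.0775, -0.0275, 0, 0, 0, -33],
    [-0.0775, -0.0275, 0, 0, 0, -35.6],
    [-0.0775, -0.0275, 0, 0, 0, -35.6],
    [-0.0775, -0.0275, 0, 0, 0, -35.6]
  ]
}}

```text
t: 10.65
tool_pos: [0.517, 0.0814, 0.0697]
orientation: [0.044, 0.999, -0.0, -0.0]
force: [-0.1, 0.1, -0.9]
grip_width: 0.0258
finger_force: 19.9
```

```bash
python3 -c "
from h import *
go(523.5,81.5,-5,88.7)
i,p,d=wrist('w5');t,_=optics.read_camera('top');cv2.imwrite('pics/t5.png',cv2.resize(t[110:260,150:320,::-1],None,fx=4,fy=4))
go(523.5,81.5,-5,88.7)
np.savez('w5.npz',p=p,d=d,T=i['world_to_cam'])"
```

```text
shift mm [-6.6  0.7 74.7] turn [-0.  -0.  -3.7] | pos [517.   81.4  69.7] yaw 85.0 j6 -1.43 t 10.7
shift mm [-6.5  0.5 74.8] turn [-0.  -0.  -3.7] | pos [517.1  81.6  69.8] yaw 85.0 j6 -1.43 t 10.8
```

View pics/w5.png

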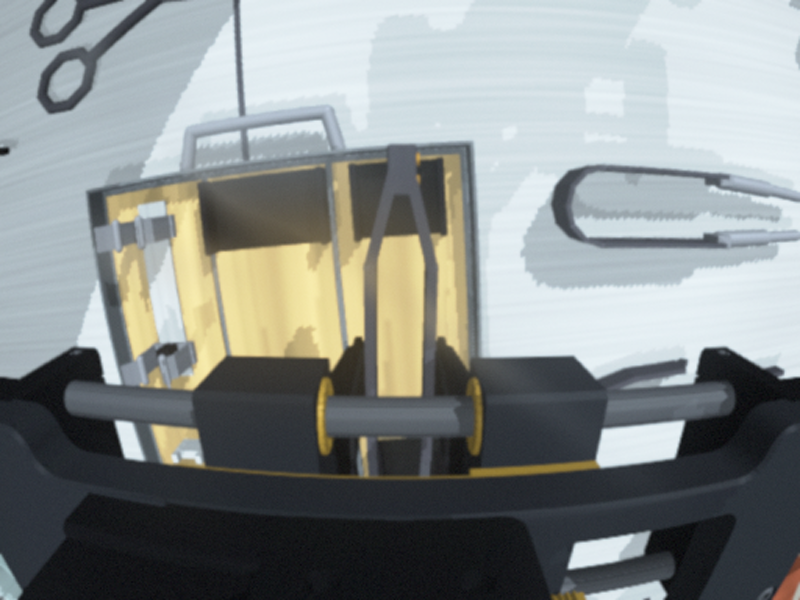

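The wrist view shows the tweezers held with the joined end toward the robot at (402,150), above the narrow cradle (floor patch at about (400,200)). The jacks' bow is at (560,207).

```bash
python3 - <<'E'
from h import *
f=np.load("w5.npz");i=optics.camera_info("wrist");i["world_to_cam"]=f["T"]
for n,q,z in [("narrow",[[352,165],[440,158],[445,233],[355,238]],.005),("wide",[[201,182],[326,168],[330,242],[208,251]],.005),("seams",[[330,170],[344,330],[200,185],[225,345]],.005),("jacks",[[553,205],[600,167],[605,243],[710,178],[712,240]],.02),("clips",[[114,235],[155,229],[142,365],[180,357]],.04),("tw",[[402,147],[378,262],[431,262]],.105)]:
    a=np.array(q,float)/1.5625;print(n,np.round(plane(i,a[:,0],a[:,1],z,True)*1000)[:,:2].tolist())
E
```

```text
narrow [[434.0, 63.0], [434.0, 111.0], [477.0, 111.0], [475.0, 60.0]]
wide [[431.0, -28.0], [434.0, 48.0], [476.0, 46.0], [473.0, -29.0]]
seams [[435.0, 50.0], [528.0, 48.0], [433.0, -29.0], [532.0, -29.0]]
jacks [[464.0, 170.0], [443.0, 200.0], [486.0, 201.0], [449.0, 278.0], [488.0, 280.0]]
clips [[453.0, -71.0], [454.0, -43.0], [530.0, -70.0], [526.0, -43.0]]
tw [[435.0, 90.0], [474.0, 78.0], [475.0, 96.0]]
```

```bash
python3 -c "
from h import *
go(523.5,83.5,-13,88.8)"
```

```text
shift mm [-6.3  2.5 82.8] turn [-0.  -0.  -3.8] | pos [517.1  81.6  69.8] yaw 85.0 j6 -1.43 t 10.8
```

>>> {"name": "send_rows", "arguments": {
  "steps": [
    [-0.003, 0.001, 0.02, 0, 0, -2],
    [-0.006, 0.0025, 0.035, 0, 0, -3.8],
    [-0.006, 0.0025, 0.05, 0, 0, -3.8],
    [-0.006, 0.0025, 0.065, 0, 0, -3.8],
    [-0.006, 0.0025, 0.072, 0, 0, -3.8],
    [-0.006, 0.0025, 0.077, 0, 0, -3.8],
    [-0.006, 0.0025, 0.081, 0, 0, -3.8],
    [-0.006, 0.0025, 0.083, 0, 0, -3.8]
  ]
}}

```text
t: 11.42
tool_pos: [0.5237, 0.0835, -0.0129]
orientation: [0.01, 1.0, 0.0, 0.0]
force: [-0.7, -0.3, -1.3]
grip_width: 0.0255
finger_force: 19.9
```

>>> {"name": "send_rows", "arguments": {
  "steps": [
    [0, 0, 0.001, 0, 0, 0],
    [0, 0, 0.001, 0, 0, 0],
    [0, 0, 0.001, 0, 0, 0],
    [0, 0, 0.001, 0, 0, 0],
    [0, 0, 0.001, 0, 0, 0],
    [0, 0, 0.001, 0, 0, 0],
    [0, 0, 0.001, 0, 0, 0],
    [0, 0, 0.001, 0, 0, 0]
  ]
}}

```text
t: 12.08
tool_pos: [0.5236, 0.0834, -0.0138]
orientation: [0.01, 1.0, -0.0, 0.0]
force: [0.7, -0.1, -0.7]
grip_width: 0.0258
finger_force: 19.9
```

>>> {"name": "send_rows", "arguments": {
  "steps": [
    [0, 0, 0, 0, 0, 0],
    [0, 0, 0, 0, 0, 0],
    [0, 0, 0, 0, 0, 0],
    [0, 0, 0, 0, 0, 0],
    [0, 0, -0.01, 0, 0, 0],
    [0, 0, -0.04, 0, 0, 0],
    [0, 0, -0.08, 0, 0, 0],
    [0, 0, -0.1, 0, 0, 0]
  ],
  "grip": 0.05
}}

```text
t: 12.75
tool_pos: [0.5256, 0.0836, 0.091]
orientation: [0.01, 1.0, 0.0, 0.003]
force: [0.7, 0.4, 2.1]
grip_width: 0.045
finger_force: 0.0
```

```bash
python3 -c "
from h import *
go(467.8,255,86,-2.9);print(state()['grip_width'])"
```

```text
shift mm [ 61.1 170.3   4.8] turn [ -0.2   0.3 -88.2] | pos [525.6  83.6  91. ] yaw 88.9 j6 -1.49 t 12.8
0.045040268830203095
```

>>> {"name": "send_rows", "arguments": {
  "steps": [
    [0.01, 0.03, 0, 0, 0, 7],
    [0.02, 0.06, 0, 0, 0, 14],
    [0.03, 0.09, 0, 0, 0, 21],
    [0.04, 0.12, 0, 0, 0, 28],
    [0.05, 0.15, 0, 0, 0, 35],
    [0.059, 0.17, 0, 0, 0, 42],
    [0.059, 0.17, 0, 0, 0, 49],
    [0.059, 0.17, 0, 0, 0, 55]
  ],
  "grip": -1
}}

```text
t: 13.42
tool_pos: [0.4673, 0.256, 0.087]
orientation: [0.472, 0.882, 0.0, 0.0]
force: [-0.5, -0.0, 0.3]
grip_width: 0.0918
finger_force: 0.0
```

```bash
python3 -c "
from h import *
go(467.8,255,86,-2.9)"
```

```text
shift mm [-1.1 -0.2  1. ] turn [ 0.  -0.  36.6] | pos [467.3 256.   87. ] yaw 33.7 j6 -0.19 t 13.4
```

>>> {"name": "send_rows", "arguments": {
  "steps": [
    [-0.001, 0, 0, 0, 0, 7],
    [-0.001, 0, 0, 0, 0, 14],
    [-0.001, 0, 0, 0, 0, 21],
    [-0.001, 0, 0, 0, 0, 28],
    [-0.001, 0, 0, 0, 0, 35],
    [-0.001, 0, 0, 0, 0, 36.6],
    [-0.001, 0, 0, 0, 0, 36.6],
    [-0.001, 0, 0, 0, 0, 36.6]
  ]
}}

```text
t: 14.08
tool_pos: [0.4686, 0.2538, 0.0868]
orientation: [0.723, 0.691, 0.0, 0.0]
force: [-0.0, -0.3, 1.0]
grip_width: 0.0954
finger_force: 0.0
```

```bash
python3 -c "
from h import *
i,p,d=wrist('w6');go(467.8,255,-20,-2.9)
np.savez('w6.npz',p=p,d=d,T=i['world_to_cam'])"
```

```text
shift mm [  1.2  -0.8 106.6] turn [ 0.  -0.   0.2] | pos [468.5 253.8  86.6] yaw -2.7 j6 0.44 t 14.1
```

View pics/w6.png

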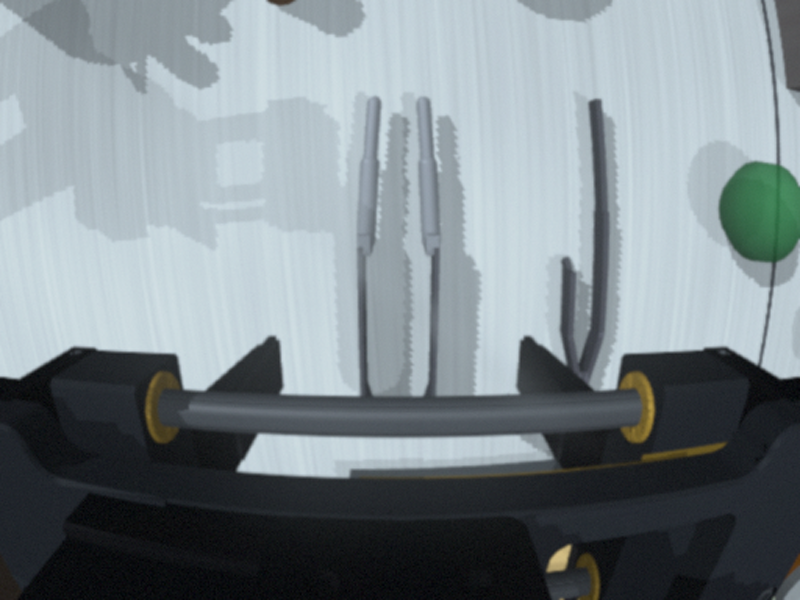

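```bash
python3 - <<'E'
from h import *
f=np.load("w6.npz");i=optics.camera_info("wrist")
a=np.array([[373,97],[424,97],[361,248],[437,248],[360,385],[436,385]])/1.5625
print(np.round(plane(i,a[:,0],a[:,1],.016,True)*1000,1)[:,:2].tolist())
E
```

```text
[[459.2, 374.8], [487.9, 373.4], [447.7, 288.1], [491.5, 286.0], [441.1, 202.7], [488.6, 200.4]]
```

>>> {"name": "send_rows", "arguments": {
  "steps": [
    [0.001, -0.001, 0.04, 0, 0, 0],
    [0.001, -0.001, 0.075, 0, 0, 0],
    [0.001, -0.001, 0.09, 0, 0, 0],
    [0.001, -0.001, 0.1, 0, 0, 0],
    [0.001, -0.001, 0.104, 0, 0, 0],
    [0.001, -0.001, 0.107, 0, 0, 0],
    [0.001, -0.001, 0.107, 0, 0, 0],
    [0.001, -0.001, 0.107, 0, 0, 0]
  ]
}}

```text
t: 14.8
tool_pos: [0.4687, 0.2553, -0.0195]
orientation: [0.724, 0.69, 0.001, 0.0]
force: [-0.3, 0.0, 1.1]
grip_width: 0.0954
finger_force: 0.0
```

>>> {"name": "send_rows", "arguments": {
  "steps": [
    [0, 0, 0, 0, 0, 0],
    [0, 0, 0, 0, 0, 0],
    [0, 0, 0, 0, 0, 0],
    [0, 0, 0, 0, 0, 0],
    [0, 0, 0, 0, 0, 0],
    [0, 0, 0, 0, 0, 0],
    [0, 0, 0, 0, 0, 0],
    [0, 0, 0, 0, 0, 0]
  ],
  "grip": 1,
  "grip_force": 30
}}

```text
t: 15.47
tool_pos: [0.4674, 0.2547, -0.021]
orientation: [0.724, 0.69, -0.0, -0.0]
force: [0.2, -1.1, 0.9]
grip_width: 0.0471
finger_force: 0.0
```

>>> {"name": "send_rows", "arguments": {
  "steps": [
    [0, 0, 0, 0, 0, 0],
    [0, 0, 0, 0, 0, 0],
    [0, 0, 0, 0, 0, 0],
    [0, 0, -0.01, 0, 0, 0],
    [0, 0, -0.03, 0, 0, 0],
    [0, 0, -0.06, 0, 0, 0],
    [0, 0, -0.09, 0, 0, 0],
    [0, 0, -0.1, 0, 0, 0]
  ]
}}

```text
t: 16.13
tool_pos: [0.4699, 0.2559, 0.0841]
orientation: [0.724, 0.69, 0.003, 0.001]
force: [1.6, 0.8, -2.7]
grip_width: 0.0458
finger_force: 30.0
```

```bash
python3 -c "
from h import *
go(549,9,80,88.8);print(state()['grip_width'])"
```

```text
shift mm [-242.9   90.6    3.9] turn [ 0.2 -0.4 88.5] | pos [469.9 255.9  84.1] yaw -2.7 j6 0.45 t 16.1
0.04584277541555921
```

>>> {"name": "send_rows", "arguments": {
  "steps": [
    [-0.03, 0.012, 0, 0, 0, -7],
    [-0.07, 0.028, 0, 0, 0, -14],
    [-0.11, 0.044, 0, 0, 0, -21],
    [-0.15, 0.06, 0, 0, 0, -28],
    [-0.185, 0.075, 0, 0, 0, -35],
    [-0.215, 0.087, 0, 0, 0, -42],
    [-0.235, 0.095, 0, 0, 0, -49],
    [-0.242, 0.0976, 0, 0, 0, -55]
  ]
}}

```text
t: 16.8
tool_pos: [0.5543, 0.0041, 0.0785]
orientation: [0.333, 0.943, -0.001, 0.0]
force: [-0.5, 0.5, -2.5]
grip_width: 0.0457
finger_force: 30.0
```

```bash
python3 -c "
from h import *
go(553,8,79,88.8);print(state()['grip_width'])"
```

```text
shift mm [ 3.4  2.2 -0.5] turn [ -0.1   0.  -37.7] | pos [554.3   4.1  78.5] yaw 51.1 j6 -0.98 t 16.8
0.04574350469515783
```

>>> {"name": "send_rows", "arguments": {
  "steps": [
    [0, 0, 0, 0, 0, -7],
    [0, 0, 0, 0, 0, -14],
    [0, 0, 0, 0, 0, -21],
    [0, 0, 0, 0, 0, -28],
    [0, 0, 0, 0, 0, -34],
    [0, 0, 0, 0, 0, -37],
    [0, 0, 0, 0, 0, -37],
    [0, 0, 0, 0, 0, -37]
  ]
}}

```text
t: 17.47
tool_pos: [0.5529, 0.0085, 0.0783]
orientation: [0.018, 1.0, 0.0, -0.001]
force: [-0.5, 0.0, -2.0]
grip_width: 0.0461
finger_force: 30.0
```

```bash
python3 -c "
from h import *
i,p,d=wrist('w7');go(553,8,-14,88.8)
np.savez('w7.npz',p=p,d=d,T=i['world_to_cam'])"
```

```text
shift mm [-0.1 -0.5 92.5] turn [ 0.  -0.1 -0.9] | pos [553.    8.5  78.5] yaw 87.9 j6 -1.62 t 17.5
```

View pics/w7.png

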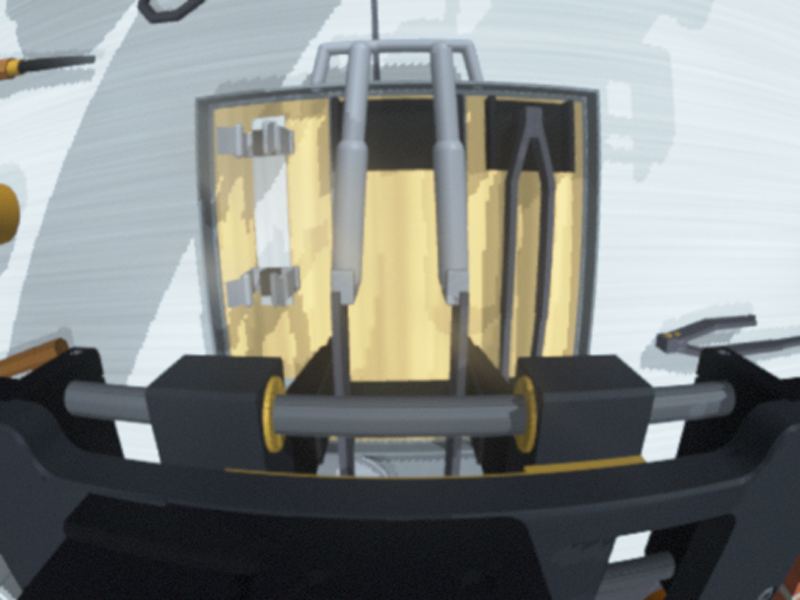

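The wrist view shows the tweezers in the narrow cradle, joined end at (535,110). The jacks are held above the wide cradle: near floor patch at x 331–465, tips at (358,42) and (443,42). The clips are at (258,140) and (265,285).

```bash
python3 - <<'E'
from h import *
f=np.load("w7.npz");i=optics.camera_info("wrist");i["world_to_cam"]=f["T"];d=f["d"]
for n,q,z in [("wide near",[[331,100],[466,97],[334,168],[466,168]],.005),("tw",[[535,108],[511,182],[552,182],[505,345],[543,345]],.018),("tips",[[358,42],[443,42]],.115),("tray edge near",[[197,92],[598,90]],.019),("seams",[[485,172],[471,168]],.005),("wide far",[[350,382],[455,382]],.005),("clips",[[220,135],[293,135],[229,298],[297,296]],.048),("tin",[[372,463]],.011)]:
    a=np.array(q,float)/1.5625;print(n,np.round(plane(i,a[:,0],a[:,1],z,True)*1000)[:,:2].tolist())
T=f["T"];v,u=np.mgrid[70:215,120:200];x,y=u-i['cx'],v-i['cy'];r=np.hypot(x,y)+1e-9;th=r/i['fx']
dd=d[70:215,120:200];c=np.stack([np.tan(th)*x/r,np.tan(th)*y/r,np.ones_like(r)],-1)*dd[...,None]
w=(c-T[:3,3])@T[:3,:3]*1000
for x0,x1 in ((435,465),(515,545)):
    for za,zb in ((20,30),(30,39),(39,50)):
        k=(dd>0)&(w[...,2]>za)&(w[...,2]<zb)&(w[...,0]>x0)&(w[...,0]<x1)&(w[...,1]<-30)&(w[...,1]>-105);q=w[k]
        if len(q): print("clip",x0,za,len(q),q.min(0).round(),q.max(0).round(),np.median(q,0).round())
E
```

```text
wide near [[431.0, -26.0], [433.0, 52.0], [471.0, -26.0], [474.0, 50.0]]
tw [[440.0, 89.0], [483.0, 73.0], [483.0, 97.0], [578.0, 70.0], [579.0, 94.0]]
tips [[433.0, -1.0], [434.0, 28.0]]
tray edge near [[419.0, -103.0], [427.0, 128.0]]
seams [[477.0, 61.0], [474.0, 53.0]]
wide far [[603.0, -24.0], [606.0, 42.0]]
clips [[451.0, -77.0], [456.0, -39.0], [536.0, -80.0], [536.0, -43.0]]
tin [[661.0, -14.0]]
clip 435 20 155 [ 438. -104.   20.] [461. -50.  30.] [454. -64.  22.]
clip 435 30 152 [445. -77.  30.] [463. -50.  39.] [455. -58.  38.]
clip 435 39 387 [446. -81.  39.] [463. -47.  49.] [454. -73.  43.]
clip 515 20 152 [ 519. -105.   20.] [541. -52.  30.] [533. -66.  22.]
clip 515 30 150 [525. -78.  30.] [543. -52.  39.] [533. -59.  38.]
clip 515 39 355 [525. -82.  39.] [542. -49.  49.] [533. -75.  43.]
```

>>> {"name": "send_rows", "arguments": {
  "steps": [
    [-0.001, 0.001, 0.02, 0, 0, -0.8],
    [-0.003, 0.0015, 0.04, 0, 0, -0.8],
    [-0.003, 0.0015, 0.06, 0, 0, -0.8],
    [-0.003, 0.0015, 0.075, 0, 0, -0.8],
    [-0.003, 0.0015, 0.083, 0, 0, -0.8],
    [-0.003, 0.0015, 0.088, 0, 0, -0.8],
    [-0.003, 0.0015, 0.091, 0, 0, -0.8],
    [-0.003, 0.0015, 0.093, 0, 0, -0.8]
  ]
}}

```text
t: 18.18
tool_pos: [0.5571, 0.0098, -0.0135]
orientation: [0.011, 1.0, -0.0, 0.0]
force: [0.5, -0.1, -3.4]
grip_width: 0.0457
finger_force: 30.0
```

>>> {"name": "send_rows", "arguments": {
  "steps": [
    [0, 0, 0.001, 0, 0, 0],
    [0, 0, 0.001, 0, 0, 0],
    [0, 0, 0.001, 0, 0, 0],
    [0, 0, 0.001, 0, 0, 0],
    [0, 0, 0.001, 0, 0, 0],
    [0, 0, 0.001, 0, 0, 0],
    [0, 0, 0.001, 0, 0, 0],
    [0, 0, 0.001, 0, 0, 0]
  ]
}}

```text
t: 18.85
tool_pos: [0.5566, 0.0098, -0.0149]
orientation: [0.011, 1.0, 0.0, 0.0]
force: [-0.5, 0.3, -2.7]
grip_width: 0.0455
finger_force: 30.0
```

>>> {"name": "send_rows", "arguments": {
  "steps": [
    [0, 0, 0, 0, 0, 0],
    [0, 0, 0, 0, 0, 0],
    [0, 0, 0, 0, 0, 0],
    [0, 0, -0.015, 0, 0, 0],
    [0, 0, -0.05, 0, 0, 0],
    [0, 0, -0.09, 0, 0, 0],
    [0, 0, -0.12, 0, 0, 0],
    [0, 0, -0.12, 0, 0, 0]
  ],
  "grip": -0.3
}}

```text
t: 19.52
tool_pos: [0.5621, 0.0094, 0.114]
orientation: [0.011, 1.0, -0.001, 0.007]
force: [0.6, -0.3, 1.0]
grip_width: 0.0617
finger_force: 0.0
```

```bash
python3 -c "
from h import *
go(469,-294,90,88.8);print(state()['grip_width'])"
```

```text
shift mm [  87.  -305.3   23. ] turn [-0.1  0.8 -0. ] | pos [562.1   9.4 114. ] yaw 88.8 j6 -1.63 t 19.5
0.06174158767727364
```

>>> {"name": "send_rows", "arguments": {
  "steps": [
    [0.011, -0.039, 0.005, 0, 0, 0],
    [0.021, -0.078, 0.01, 0, 0, 0],
    [0.032, -0.117, 0.015, 0, 0, 0],
    [0.042, -0.156, 0.015, 0, 0, 0],
    [0.053, -0.195, 0.015, 0, 0, 0],
    [0.063, -0.234, 0.015, 0, 0, 0],
    [0.074, -0.273, 0.015, 0, 0, 0],
    [0.081, -0.305, 0.015, 0, 0, 0]
  ],
  "grip": -1
}}

```text
t: 20.18
tool_pos: [0.4679, -0.2958, 0.0901]
orientation: [0.011, 1.0, -0.0, 0.0]
force: [0.3, 0.2, -0.2]
grip_width: 0.0951
finger_force: 0.0
```

>>> {"name": "send_rows", "arguments": {
  "steps": [
    [0, 0, 0, 0, 0, 0],
    [0, 0, 0, 0, 0, 0],
    [0, 0, 0, 0, 0, 0],
    [0, 0, 0, 0, 0, 0],
    [0, 0, 0, 0, 0, 0],
    [0, 0, 0, 0, 0, 0],
    [0, 0, 0, 0, 0, 0],
    [0, 0, 0, 0, 0, 0]
  ]
}}

```text
t: 20.85
tool_pos: [0.4694, -0.2928, 0.0901]
orientation: [0.01, 1.0, -0.0, 0.0]
force: [-0.2, -0.2, 0.3]
grip_width: 0.095
finger_force: 0.0
```

```bash
python3 -c "
from h import *
s=state();print(s['tool_pos']);i,p,d=wrist('w8');go(469,-294,-13,88.8)
np.savez('w8.npz',p=p,d=d,T=i['world_to_cam'])"
```

```text
[ 0.46936997 -0.29281935  0.09010367]
shift mm [  0.3  -1.  103.1] turn [-0.  0.  0.] | pos [ 469.3 -293.    90.1] yaw 88.8 j6 -2.21 t 20.9
```

View pics/w8.png

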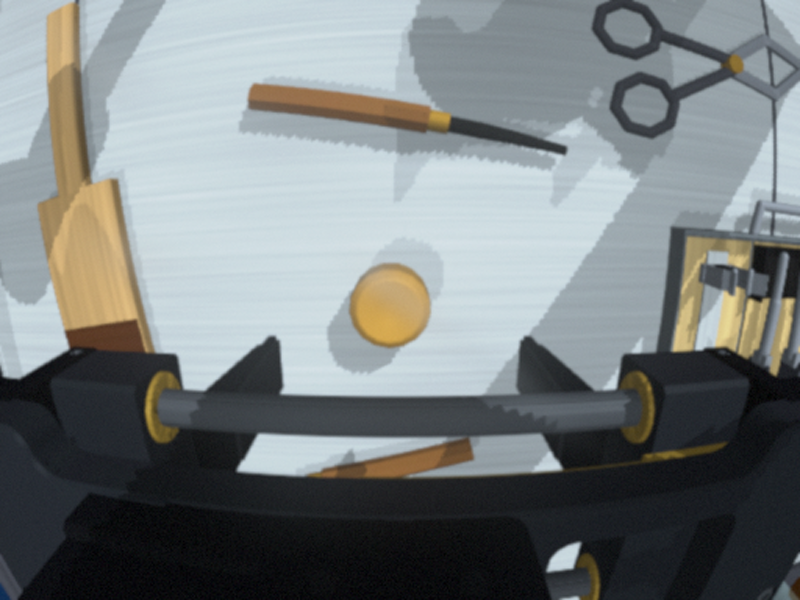

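The wrist view shows the wax at (390,304). The sound reamer runs from its handle end at (250,96) to its shaft tip at (567,150), and the broken reamer is at (395,460).

```bash
python3 - <<'E'
from h import *
f=np.load("w8.npz");i=optics.camera_info("wrist");i["world_to_cam"]=f["T"];p=f["p"]
hsv=cv2.cvtColor(p,cv2.COLOR_RGB2HSV);m=(hsv[...,1]>90);m[:160]=0;m[235:]=0;m[:,:215]=0;m[:,285:]=0
for z in(.015,.02): P=mat(m,i,z,True);print("wax",m.sum(),*obox(P))
m=hsv[...,1]>90;m[:45]=0;m[90:]=0;m[:,:155]=0;m[:,290:]=0
P=mat(m,i,.012,True);print("handle+ferrule",*obox(P))
a=np.array([[567,150],[250,96]])/1.5625;print(np.round(plane(i,a[:,0],a[:,1],.009,True)*1000))
E
```

```text
wax 1971 [ 473.3 -298.2] [45.7 48.3] 116.6
wax 1971 [ 471.9 -298. ] [44.9 47.4] 116.6
handle+ferrule [ 351.6 -320.5] [ 14.7 120.6] 78.7
[[ 377. -188.    9.]
 [ 340. -380.    9.]]
```

>>> {"name": "send_rows", "arguments": {
  "steps": [
    [-0.003, -0.005, 0.04, 0, 0, 0],
    [-0.003, -0.005, 0.07, 0, 0, 0],
    [-0.003, -0.005, 0.09, 0, 0, 0],
    [-0.003, -0.005, 0.1, 0, 0, 0],
    [-0.003, -0.005, 0.103, 0, 0, 0],
    [-0.003, -0.005, 0.103, 0, 0, 0],
    [-0.003, -0.005, 0.103, 0, 0, 0],
    [-0.003, -0.005, 0.103, 0, 0, 0]
  ]
}}

```text
t: 21.57
tool_pos: [0.4734, -0.2995, -0.0109]
orientation: [0.011, 1.0, -0.001, 0.001]
force: [0.9, -0.4, 0.1]
grip_width: 0.095
finger_force: 0.0
```

>>> {"name": "send_rows", "arguments": {
  "steps": [
    [0, 0, 0, 0, 0, 0],
    [0, 0, 0, 0, 0, 0],
    [0, 0, 0, 0, 0, 0],
    [0, 0, 0, 0, 0, 0],
    [0, 0, 0, 0, 0, 0],
    [0, 0, 0, 0, 0, 0],
    [0, 0, 0, 0, 0, 0],
    [0, 0, 0, 0, 0, 0]
  ],
  "grip": 1,
  "grip_force": 15
}}

```text
t: 22.23
tool_pos: [0.472, -0.2985, -0.013]
orientation: [0.011, 1.0, 0.0, -0.0]
force: [0.0, 0.5, 0.3]
grip_width: 0.0477
finger_force: 15.1
```

>>> {"name": "send_rows", "arguments": {
  "steps": [
    [0, 0, 0, 0, 0, 0],
    [0, 0, 0, 0, 0, 0],
    [0, 0, 0, 0, 0, 0],
    [0, 0, -0.01, 0, 0, 0],
    [0, 0, -0.03, 0, 0, 0],
    [0, 0, -0.06, 0, 0, 0],
    [0, 0, -0.09, 0, 0, 0],
    [0, 0, -0.1, 0, 0, 0]
  ]
}}

```text
t: 22.9
tool_pos: [0.4745, -0.3004, 0.0928]
orientation: [0.011, 1.0, -0.003, 0.003]
force: [0.9, -0.2, 0.5]
grip_width: 0.0478
finger_force: 15.0
```

```bash
python3 -c "
from h import *
go(688,-37.5,87,88.8);print(state()['grip_width'])"
```

```text
shift mm [-207.9  267.4    5.8] turn [-0.3  0.4 -0. ] | pos [ 474.5 -300.4   92.8] yaw 88.8 j6 -2.21 t 22.9
0.047773026570378095
```

>>> {"name": "send_rows", "arguments": {
  "steps": [
    [-0.02, 0.025, 0, 0, 0, 0],
    [-0.05, 0.065, 0, 0, 0, 0],
    [-0.08, 0.1, 0, 0, 0, 0],
    [-0.11, 0.138, 0, 0, 0, 0],
    [-0.14, 0.176, 0, 0, 0, 0],
    [-0.165, 0.21, 0, 0, 0, 0],
    [-0.185, 0.237, 0, 0, 0, 0],
    [-0.2, 0.255, 0, 0, 0, 0]
  ]
}}

```text
t: 23.57
tool_pos: [0.6776, -0.0461, 0.0864]
orientation: [0.01, 1.0, 0.0, -0.0]
force: [0.9, -0.6, 0.2]
grip_width: 0.0474
finger_force: 15.0
```

>>> {"name": "send_rows", "arguments": {
  "steps": [
    [-0.006, 0.006, 0.01, 0, 0, 0],
    [-0.0095, 0.0104, 0.03, 0, 0, 0],
    [-0.0095, 0.0104, 0.05, 0, 0, 0],
    [-0.0095, 0.0104, 0.06, 0, 0, 0],
    [-0.0095, 0.0104, 0.065, 0, 0, 0],
    [-0.0095, 0.0104, 0.065, 0, 0, 0],
    [-0.0095, 0.0104, 0.065, 0, 0, 0],
    [-0.0095, 0.0104, 0.065, 0, 0, 0]
  ]
}}

```text
t: 24.23
tool_pos: [0.6877, -0.0385, 0.0236]
orientation: [0.011, 1.0, -0.0, 0.001]
force: [-0.2, -0.3, -0.3]
grip_width: 0.0476
finger_force: 15.0
```

```bash
python3 -c "
from h import *
go(687,-37.5,-7,88.8);print(state()['grip_width'])
t,_=optics.read_camera('top');s,_=optics.read_camera('scene')
o=np.zeros((500,800,3),np.uint8)
o[:480,:400]=cv2.resize(t[100:220,200:300,::-1],(400,480),interpolation=cv2.INTER_CUBIC)
o[:400,400:]=cv2.resize(s[180:280,150:250,::-1],(400,400),interpolation=cv2.INTER_CUBIC)
cv2.imwrite('pics/c9.png',o)"
```

```text
shift mm [ 0.8  1.  30.6] turn [-0.   0.1 -0.1] | pos [687.7 -38.5  23.6] yaw 88.7 j6 -1.68 t 24.2
0.04763772298883397
```

View pics/c9.png

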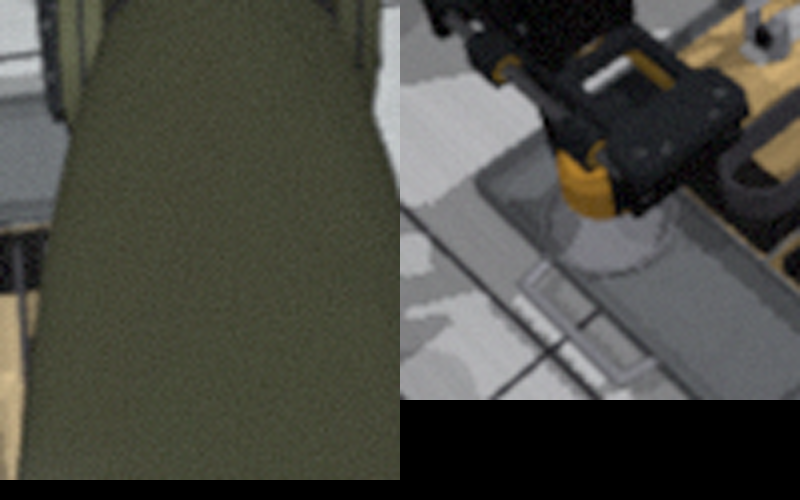

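The scene view (right) shows the wax held over the tin. The tin's edge spans x 550–672 in the crop, lowest at (610,275).

```bash
python3 -c "
from h import *
i=optics.camera_info('scene');a=np.linspace(0,2*np.pi,73)
for r,z in((36,5),(37,11)):
  P=np.c_[687+r*np.cos(a),-37.5+r*np.sin(a),0*a+z]/1000;q=(proj(i,P)-[150,180])*4+[400,0]
  print(q.min(0),q.max(0),q[q[:,1].argmax()])"
```

```text
[544.60900494 166.47709008] [671.35606894 272.64723071] [603.36965441 272.64723071]
[541.2356681  159.11975378] [672.25836575 268.51940249] [601.94393556 268.51940249]
```

>>> {"name": "send_rows", "arguments": {
  "steps": [
    [0, 0, 0.01, 0, 0, 0],
    [0, 0, 0.017, 0, 0, 0],
    [0, 0, 0.023, 0, 0, 0],
    [0, 0, 0.027, 0, 0, 0],
    [0, 0, 0.029, 0, 0, 0],
    [0, 0, 0.029, 0, 0, 0],
    [0, 0, 0.029, 0, 0, 0],
    [0, 0, 0.029, 0, 0, 0]
  ]
}}

```text
t: 25.0
tool_pos: [0.687, -0.038, -0.0069]
orientation: [0.011, 1.0, -0.0, 0.0]
force: [0.2, 0.3, -0.6]
grip_width: 0.0477
finger_force: 15.0
```

>>> {"name": "send_rows", "arguments": {
  "steps": [
    [0, 0, 0, 0, 0, 0],
    [0, 0, 0, 0, 0, 0],
    [0, 0, 0, 0, 0, 0],
    [0, 0, 0, 0, 0, 0],
    [0, 0, 0, 0, 0, 0],
    [0, 0, 0, 0, 0, 0],
    [0, 0, 0, 0, 0, 0],
    [0, 0, 0, 0, 0, 0]
  ],
  "grip": -0.4
}}

```text
t: 25.67
tool_pos: [0.6868, -0.0379, -0.0069]
orientation: [0.011, 1.0, -0.0, 0.0]
force: [-0.2, 0.2, -1.2]
grip_width: 0.0665
finger_force: 0.0
```

>>> {"name": "send_rows", "arguments": {
  "steps": [
    [0, 0, -0.015, 0, 0, 0],
    [0, 0, -0.045, 0, 0, 0],
    [0, 0, -0.08, 0, 0, 0],
    [0.02, -0.015, -0.11, 0, 0, 7],
    [0.05, -0.04, -0.12, 0, 0, 14],
    [0.08, -0.065, -0.12, 0, 0, 21],
    [0.11, -0.09, -0.12, 0, 0, 28],
    [0.14, -0.115, -0.12, 0, 0, 35]
  ]
}}

```text
t: 26.33
tool_pos: [0.5435, -0.1508, 0.115]
orientation: [0.313, 0.95, -0.0, 0.001]
force: [0.5, -0.6, 0.7]
grip_width: 0.0668
finger_force: 0.0
```

```bash
python3 -c "
from h import *
go(350.4,-326.3,90,-11.3)"
```

```text
shift mm [  50.9 -256.    24.8] turn [ 0.1  0.1 64.8] | pos [ 543.5 -150.8  115. ] yaw 53.5 j6 -1.3 t 26.3
```

>>> {"name": "send_rows", "arguments": {
  "steps": [
    [0.007, -0.035, 0, 0, 0, 7],
    [0.014, -0.07, 0, 0, 0, 14],
    [0.021, -0.105, 0, 0, 0, 21],
    [0.028, -0.14, 0.01, 0, 0, 28],
    [0.035, -0.175, 0.02, 0, 0, 35],
    [0.042, -0.21, 0.023, 0, 0, 42],
    [0.048, -0.24, 0.023, 0, 0, 49],
    [0.051, -0.256, 0.023, 0, 0, 56]
  ],
  "grip": -1
}}

```text
t: 27.0
tool_pos: [0.3498, -0.3281, 0.091]
orientation: [0.724, 0.69, -0.0, 0.0]
force: [-0.2, 0.3, 0.4]
grip_width: 0.0949
finger_force: 0.0
```

```bash
python3 -c "
from h import *
go(350.4,-326.3,90,-11.3)"
```

```text
shift mm [1.8 0.5 1. ] turn [0.  0.1 8.6] | pos [ 349.8 -328.1   91. ] yaw -2.7 j6 -0.82 t 27.0
```

>>> {"name": "send_rows", "arguments": {
  "steps": [
    [0.001, 0, 0, 0, 0, 6],
    [0.001, 0, 0, 0, 0, 8.6],
    [0.001, 0, 0, 0, 0, 8.6],
    [0.001, 0, 0, 0, 0, 8.6],
    [0.001, 0, 0, 0, 0, 8.6],
    [0.001, 0, 0, 0, 0, 8.6],
    [0.001, 0, 0, 0, 0, 8.6],
    [0.001, 0, 0, 0, 0, 8.6]
  ]
}}

```text
t: 27.67
tool_pos: [0.3522, -0.3251, 0.0901]
orientation: [0.77, 0.638, -0.0, -0.0]
force: [-0.1, 0.6, 0.7]
grip_width: 0.0951
finger_force: 0.0
```

```bash
python3 - <<'E'
from h import *
i,p,d=wrist('w10')
np.savez('w10.npz',p=p,d=d,T=i['world_to_cam'])
go(350.4,-326.3,-20,-11.3)
hsv=cv2.cvtColor(p,cv2.COLOR_RGB2HSV);g=hsv[...,2]
m=((hsv[...,1]>90)|(g<110));m[240:]=0;m[:,:220]=0;m[:,295:]=0;m[225:]=0
k,l,st,c=cv2.connectedComponentsWithStats(m.astype(np.uint8))
for j in range(1,k):
    if st[j,4]>60: print(st[j],obox(mat(l==j,i,.011,True)))
E
```

```text
shift mm [ -1.4  -1.5 110.1] turn [-0.  -0.   0.5] | pos [ 352.1 -325.2   90.1] yaw -10.8 j6 -0.67 t 27.7
[220   0  10  19 130] (array([ 356.6, -146.7]), array([ 8.4, 19.1]), np.float32(79.9))
[ 247   46   14  131 1230] (array([ 365.4, -249.7]), array([ 11.5, 121.6]), np.float32(76.4))
[247 196  14  29 315] (array([ 346.4, -342.2]), array([12.7, 28.4]), np.float32(79.2))
```

View pics/w10.png

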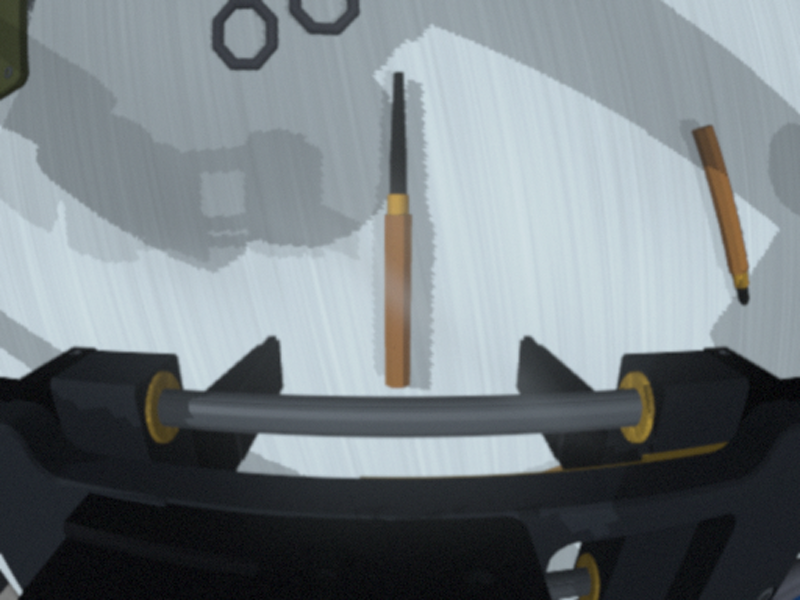

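The wrist view shows the reamer lined up with the tool: tip at (399,72), ferrule at (398,204), handle end at (397,387).

```bash
python3 - <<'E'
from h import *
f=np.load("w10.npz");i=optics.camera_info("wrist")
for z in (.008,.014):
    a=np.array([[399,72],[398,214],[397,387]])/1.5625
    print(np.round(plane(i,a[:,0],a[:,1],z,True)*1000,1)[:,:2].tolist())
E
```

```text
[[377.7, -189.4], [360.8, -273.8], [339.1, -382.7]]
[[377.4, -190.9], [360.9, -273.4], [339.7, -380.0]]
```

>>> {"name": "send_rows", "arguments": {
  "steps": [
    [-0.002, -0.0015, 0.04, 0, 0, 0.5],
    [-0.002, -0.0015, 0.075, 0, 0, 0.5],
    [-0.002, -0.0015, 0.095, 0, 0, 0.5],
    [-0.002, -0.0015, 0.103, 0, 0, 0.5],
    [-0.002, -0.0015, 0.108, 0, 0, 0.5],
    [-0.002, -0.0015, 0.11, 0, 0, 0.5],
    [-0.002, -0.0015, 0.112, 0, 0, 0.5],
    [-0.002, -0.0015, 0.112, 0, 0, 0.5]
  ]
}}

```text
t: 28.38
tool_pos: [0.351, -0.328, -0.0207]
orientation: [0.773, 0.634, 0.0, 0.001]
force: [-0.7, -0.0, 0.2]
grip_width: 0.0953
finger_force: 0.0
```

>>> {"name": "send_rows", "arguments": {
  "steps": [
    [0, 0, 0, 0, 0, 0],
    [0, 0, 0, 0, 0, 0],
    [0, 0, 0, 0, 0, 0],
    [0, 0, 0, 0, 0, 0],
    [0, 0, 0, 0, 0, 0],
    [0, 0, 0, 0, 0, 0],
    [0, 0, 0, 0, 0, 0],
    [0, 0, 0, 0, 0, 0]
  ],
  "grip": 1,
  "grip_force": 50
}}

```text
t: 29.05
tool_pos: [0.3501, -0.327, -0.022]
orientation: [0.773, 0.634, 0.0, -0.0]
force: [-0.4, -0.7, 0.6]
grip_width: 0.0473
finger_force: 0.0
```

>>> {"name": "send_rows", "arguments": {
  "steps": [
    [0, 0, 0, 0, 0, 0],
    [0, 0, 0, 0, 0, 0],
    [0, 0, 0, 0, 0, 0],
    [0, 0, 0, 0, 0, 0],
    [0, 0, 0, 0, 0, 0],
    [0, 0, 0, 0, 0, 0],
    [0, 0, 0, 0, 0, 0],
    [0, 0, 0, 0, 0, 0]
  ]
}}

```text
t: 29.72
tool_pos: [0.3502, -0.327, -0.0219]
orientation: [0.773, 0.634, 0.0, 0.0]
force: [0.3, -0.9, -0.5]
grip_width: 0.0155
finger_force: 50.0
```

```bash
python3 -c "
from h import *
go(494,-64.7,110,88.9)"
```

```text
shift mm [ 285.4   89.5 -131.9] turn [ 0.  -0.  79.8] | pos [ 350.2 -327.   -21.9] yaw -11.3 j6 -0.67 t 29.7
```

>>> {"name": "send_rows", "arguments": {
  "steps": [
    [0, 0, -0.03, 0, 0, 0],
    [0, 0, -0.07, 0, 0, 0],
    [0.02, 0.006, -0.1, 0, 0, 7],
    [0.055, 0.017, -0.1, 0, 0, 14],
    [0.09, 0.028, -0.1, 0, 0, 21],
    [0.125, 0.039, -0.1, 0, 0, 28],
    [0.16, 0.05, -0.1, 0, 0, 35],
    [0.19, 0.06, -0.1, 0, 0, 42]
  ]
}}

```text
t: 30.38
tool_pos: [0.4444, -0.1549, 0.078]
orientation: [0.94, 0.342, 0.0, -0.0]
force: [1.5, -0.7, -0.6]
grip_width: 0.0154
finger_force: 50.0
```

```bash
python3 -c "
from h import *
go(494,-64.7,78,88.9);s=state();print(s['grip_width'],s['finger_force'])"
```

```text
shift mm [ 95.9 -37.2   0. ] turn [-0.  -0.  41.1] | pos [ 444.4 -154.9   78. ] yaw -50.0 j6 0.42 t 30.4
0.015446942786128312 49.993347907438874
```

>>> {"name": "send_rows", "arguments": {
  "steps": [
    [0.025, -0.011, 0, 0, 0, 7],
    [0.05, -0.022, 0, 0, 0, 14],
    [0.07, -0.032, 0, 0, 0, 21],
    [0.083, -0.038, 0, 0, 0, 28],
    [0.09, -0.0415, 0, 0, 0, 35],
    [0.0905, -0.042, 0, 0, 0, 37.8],
    [0.0905, -0.042, 0, 0, 0, 37.8],
    [0.0905, -0.042, 0, 0, 0, 37.8]
  ]
}}

```text
t: 31.05
tool_pos: [0.4857, -0.0659, 0.0777]
orientation: [1.0, 0.023, -0.0, -0.0]
force: [-0.4, 0.8, -1.6]
grip_width: 0.0156
finger_force: 50.0
```

>>> {"name": "send_rows", "arguments": {
  "steps": [
    [0, 0, 0, 0, 0, 0],
    [0, 0, 0, 0, 0, 0],
    [0, 0, 0, 0, 0, 0],
    [0, 0, 0, 0, 0, 0],
    [0, 0, 0, 0, 0, 0],
    [0, 0, 0, 0, 0, 0],
    [0, 0, 0, 0, 0, 0],
    [0, 0, 0, 0, 0, 0]
  ]
}}

```text
t: 31.72
tool_pos: [0.486, -0.066, 0.0781]
orientation: [1.0, 0.022, 0.0, -0.0]
force: [-0.1, 0.2, -0.6]
grip_width: 0.0154
finger_force: 50.0
```

```bash
python3 - <<'E'
from h import *
i,p,d=wrist('w11');go(494,-64.7,78,88.9)
np.savez('w11.npz',p=p,d=d,T=i['world_to_cam'])
T=i['world_to_cam'];v,u=np.mgrid[20:240,120:400];x,y=u-i['cx'],v-i['cy'];r=np.hypot(x,y)+1e-9;th=r/i['fx']
dd=d[20:240,120:400];c=np.stack([np.tan(th)*x/r,np.tan(th)*y/r,np.ones_like(r)],-1)*dd[...,None]
w=(c-T[:3,3])@T[:3,:3]*1000
for n,x0,x1 in (("near",435,470),("far",515,550),("rest",585,625)):
    for za,zb in ((16,30),(30,41),(41,52)):
        k=(dd>0)&(w[...,2]>za)&(w[...,2]<zb)&(w[...,0]>x0)&(w[...,0]<x1)&(w[...,1]<-33)&(w[...,1]>-98);q=w[k]
        if len(q): print(n,za,len(q),np.percentile(q,3,0).round(1),np.percentile(q,97,0).round(1))
k=(dd>0)&(w[...,2]>90)&(w[...,2]<112)&(w[...,0]>500)&(w[...,0]<650)&(abs(w[...,1]+65)<25);q=w[k]
if len(q):
  for a in range(510,640,20):
    z=q[(q[:,0]>a)&(q[:,0]<a+20)]
    if len(z): print("reamer",a,len(z),np.median(z,0).round(1),z[:,2].max().round(1))
  print(q[:,0].max())
E
```

```text
shift mm [ 8.1 -1.   0.1] turn [ 0.  -0.   3.6] | pos [486.  -66.   78.1] yaw -87.5 j6 1.28 t 31.8
far 16 5 [540.5 -78.6  20.2] [541.4 -52.4  27.4]
far 30 41 [535.1 -75.9  31.8] [542.9 -57.3  40.9]
far 41 267 [527.2 -81.3  41.7] [540.8 -49.5  48.9]
rest 16 102 [598.6 -77.7  17.3] [604.7 -68.   27.7]
reamer 510 93 [521.7 -57.5 111.5] 112.0
reamer 530 170 [541.4 -63.4 111.3] 112.0
reamer 550 331 [560.9 -62.6 111. ] 112.0
reamer 570 340 [579.9 -61.4 111.1] 112.0
reamer 590 381 [600.2 -60.9 110.9] 112.0
reamer 610 16 [610.4 -60.3 110.2] 111.4
610.7523252950458
```

View pics/w11.png

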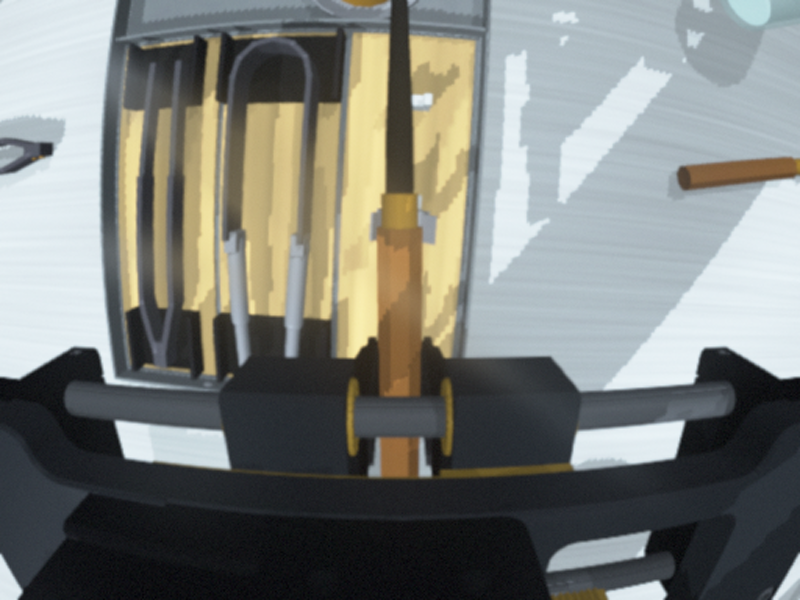

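The wrist view shows the reamer held over the clips, with the rest to the right of the shaft at (422,100). Jacks and tweezers lie in their cradles, and the wax is in the tin at the top. I'll correct by 8 mm and 3.7°, then press.

>>> {"name": "send_rows", "arguments": {
  "steps": [
    [0.004, 0, 0, 0, 0, 2],
    [0.008, -0.001, 0.005, 0, 0, 3.7],
    [0.008, -0.001, 0.015, 0, 0, 3.7],
    [0.008, -0.001, 0.028, 0, 0, 3.7],
    [0.008, -0.001, 0.038, 0, 0, 3.7],
    [0.008, -0.001, 0.044, 0, 0, 3.7],
    [0.008, -0.001, 0.047, 0, 0, 3.7],
    [0.008, -0.001, 0.048, 0, 0, 3.7]
  ]
}}

```text
t: 32.43
tool_pos: [0.4933, -0.0645, 0.0291]
orientation: [1.0, -0.01, -0.001, -0.0]
force: [0.5, 0.4, -0.4]
grip_width: 0.0152
finger_force: 50.0
```

>>> {"name": "send_rows", "arguments": {
  "steps": [
    [0, 0, 0, 0, 0, 0],
    [0, 0, 0, 0, 0, 0],
    [0, 0, 0.002, 0, 0, 0],
    [0, 0, 0.004, 0, 0, 0],
    [0, 0, 0.007, 0, 0, 0],
    [0, 0, 0.01, 0, 0, 0],
    [0, 0, 0.012, 0, 0, 0],
    [0, 0, 0.014, 0, 0, 0]
  ]
}}

```text
t: 33.1
tool_pos: [0.4937, -0.0646, 0.0157]
orientation: [1.0, -0.01, -0.0, -0.0]
force: [-0.0, 0.1, -1.9]
grip_width: 0.0157
finger_force: 50.0
```

```bash
python3 -c "
from h import *
go(494,-64.6,0,88.8);s=state();print(s['grip_width'],s['force'],s['ft_torque'])"
```

```text
shift mm [ 0.3 -0.  15.7] turn [-0.  0.  0.] | pos [493.7 -64.6  15.7] yaw -91.2 j6 1.35 t 33.1
0.015705970949659618 [-0.04947547  0.05818304 -1.92251411] [-0.02601427  0.23755783  0.05127607]
```

>>> {"name": "send_rows", "arguments": {
  "steps": [
    [0, 0, 0.001, 0, 0, 0],
    [0, 0, 0.002, 0, 0, 0],
    [0, 0, 0.003, 0, 0, 0],
    [0, 0, 0.004, 0, 0, 0],
    [0, 0, 0.005, 0, 0, 0],
    [0, 0, 0.006, 0, 0, 0],
    [0, 0, 0.007, 0, 0, 0],
    [0, 0, 0.008, 0, 0, 0]
  ]
}}

```text
t: 33.77
tool_pos: [0.4964, -0.0651, 0.0106]
orientation: [1.0, -0.01, 0.002, 0.0]
force: [-0.6, 0.5, 4.4]
grip_width: 0.0154
finger_force: 50.0
```

>>> {"name": "send_rows", "arguments": {
  "steps": [
    [0, 0, 0.001, 0, 0, 0],
    [0, 0, 0.002, 0, 0, 0],
    [0, 0, 0.003, 0, 0, 0],
    [0, 0, 0.004, 0, 0, 0],
    [0, 0, 0.005, 0, 0, 0],
    [0, 0, 0.006, 0, 0, 0],
    [0, 0, 0.006, 0, 0, 0],
    [0, 0, 0.006, 0, 0, 0]
  ]
}}

```text
t: 34.43
tool_pos: [0.4926, -0.0644, 0.0007]
orientation: [1.0, -0.01, -0.001, -0.0]
force: [1.1, -0.2, -5.9]
grip_width: 0.0151
finger_force: 50.0
```

>>> {"name": "send_rows", "arguments": {
  "steps": [
    [0, 0, 0.001, 0, 0, 0],
    [0, 0, 0.002, 0, 0, 0],
    [0, 0, 0.003, 0, 0, 0],
    [0, 0, 0.003, 0, 0, 0],
    [0, 0, 0.003, 0, 0, 0],
    [0, 0, 0.003, 0, 0, 0],
    [0, 0, 0.003, 0, 0, 0],
    [0, 0, 0.003, 0, 0, 0]
  ]
}}

```text
t: 35.1
tool_pos: [0.4935, -0.0647, 0.0]
orientation: [1.0, -0.01, -0.001, -0.0]
force: [-5.3, 0.2, 6.0]
grip_width: 0.0151
finger_force: 50.0
```

```bash
python3 - <<'E'
from h import *
s=state();print(s['tool_pos'],s['force'],s['ft_torque'],s['grip_width'])
E
```

```text
[ 4.93464579e-01 -6.46974271e-02  8.72571996e-06] [-5.29745867  0.19537433  6.04751464] [-0.00144291  1.09321419  0.02305049] 0.015104939609647015
```

>>> {"name": "send_rows", "arguments": {
  "steps": [
    [0, 0, -0.001, 0, 0, 0],
    [0, 0, -0.001, 0, 0, 0],
    [0, 0, -0.001, 0, 0, 0],
    [0, 0, -0.001, 0, 0, 0],
    [0, 0, -0.001, 0, 0, 0],
    [0, 0, -0.001, 0, 0, 0],
    [0, 0, -0.001, 0, 0, 0],
    [0, 0, -0.001, 0, 0, 0]
  ],
  "grip": 0.1
}}

```text
t: 35.77
tool_pos: [0.4939, -0.0647, 0.0]
orientation: [1.0, -0.01, -0.0, -0.0]
force: [0.3, -0.3, 0.3]
grip_width: 0.0426
finger_force: 0.0
```

>>> {"name": "send_rows", "arguments": {
  "steps": [
    [0, 0, -0.01, 0, 0, 0],
    [0, 0, -0.03, 0, 0, 0],
    [0, 0, -0.06, 0, 0, 0],
    [0, 0, -0.1, 0, 0, 0],
    [-0.02, 0, -0.13, 0, 0, 0],
    [-0.05, 0, -0.15, 0, 0, 0],
    [-0.09, 0, -0.15, 0, 0, 0],
    [-0.12, 0, -0.15, 0, 0, 0]
  ]
}}

```text
t: 36.43
tool_pos: [0.3733, -0.0623, 0.1527]
orientation: [1.0, -0.01, 0.002, 0.001]
force: [-0.6, -0.1, 0.5]
grip_width: 0.0428
finger_force: 0.0
```

>>> {"name": "send_rows", "arguments": {
  "steps": [
    [-0.01, 0.03, -0.02, 0, 0, 0],
    [-0.02, 0.06, -0.04, 0, 0, 0],
    [-0.02, 0.09, -0.05, 0, 0, 0],
    [-0.02, 0.12, -0.05, 0, 0, 0],
    [-0.02, 0.15, -0.05, 0, 0, 0],
    [-0.02, 0.18, -0.05, 0, 0, 0],
    [-0.02, 0.2, -0.05, 0, 0, 0],
    [-0.02, 0.2, -0.05, 0, 0, 0]
  ]
}}

```text
t: 37.1
tool_pos: [0.3494, -0.2646, 0.2009]
orientation: [1.0, -0.012, 0.0, 0.001]
force: [-0.4, -0.3, -0.6]
grip_width: 0.0429
finger_force: 0.0
```

```bash
python3 - <<'E'
from h import *
t,d=optics.read_camera('top');i=optics.camera_info('top')
cv2.imwrite('pics/end.png',cv2.resize(t[100:260,60:400,::-1],(800,376),interpolation=cv2.INTER_CUBIC))
v,u=np.mgrid[100:260,170:310].astype(float);o,r=ray(i,u,v);w=(o+d[100:260,170:310,None]*r)*1000
X,Y,Z=w[...,0],w[...,1],w[...,2];ok=d[100:260,170:310]>0
for n,k in {"wax":(Z>28)&(X>630)&(X<740)&(abs(Y+38)<60),"handle":(Z>30)&(Z<45)&(X>460)&(X<520)&(abs(Y+65)<8),"shaft":(Z>26)&(Z<45)&(X>560)&(X<630)&(abs(Y+65)<25)}.items():
    q=w[ok&k]; print(n,len(q)); 
    if len(q): print(np.percentile(q,3,0).round(),np.percentile(q,97,0).round(),np.median(q,0).round(1))
print(state()['tool_pos'],state()['grip_width'])
E
```

```text
wax 293
[632. -60.  29.] [704.   9.  37.] [682.5 -37.7  33.3]
handle 166
[462. -72.  33.] [518. -58.  41.] [489.7 -64.7  36.8]
shaft 100
[562. -72.  27.] [627. -62.  36.] [591.7 -67.   33.2]
[ 0.3495309  -0.26278356  0.20062635] 0.042675754625547874
```

View pics/end.png

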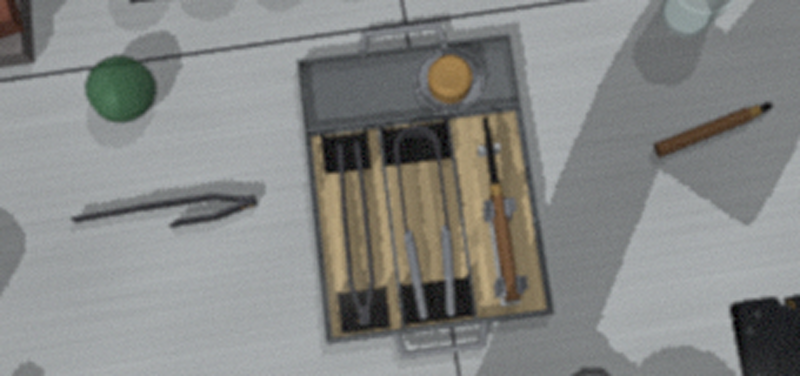

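The final view shows the tweezers at (355,230), jacks at (428,225), wax in its tin at (450,78) and reamer in both clips at (505,235) with its shaft over the rest. The broken tools haven't moved. The handle top is at about 37–38 mm, which matches the home height.

```bash
python3 -c "
from bench import arm
print(arm.finish_job())"
```

```text
the job is handed in; nothing more can be done
None
```

The caddy is packed and handed in at about 37 s: jacks, sound tweezers, beeswax and the snapped-in reamer look in place in the last camera view, the broken tools weren't touched and the gripper is clear, but the hand-in returned no verdict.

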